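# Set up the steel-cored bangle former

### The arm

A 6-joint arm with a two-finger parallel gripper is mounted at the origin on the work surface. World frame = base frame: x ahead of the robot, y to its left, z up, the work surface at z = 0. Lengths are in m, angles in rad, forces in N, time in s.
With the tool pointing down it reaches from about 0.425 to 0.95 m from the base axis. Payload 3.5 kg.
Tool frame: the origin (TCP) lies at the very end of the fingers, on their centre line; the grasp point (between the pads) lies 19 mm behind it; z points along the fingers, y is the line along which they close (so a half turn about z gives the same grasp; the last joint's range is limited). The gripper opens to 85 mm and grips with 20 to 120 N. Pads are 22 mm wide; open, the fingers measure 114 mm over their backs; the gripper's body (76 mm by 85 mm) begins 54 mm behind the grasp point. The pads swing forward as they close: fully open they stand 13 mm farther back than shut.
Start: joints at [-1.344, 0.286, 1.577, -0, 1.279, -0.15], TCP at [0.248, -0.628, 0.231] pointing down, gripper open.
Joint ranges: [-2.77, 2.77], [-0.9, 2.22], [0.21, 2.48], [-1.53, 4.67], [0.24, 2.81], [-2.84, 2.84]. Speed limits (rad/s): [2.79, 2.79, 3.14, 3.14, 3.14, 3.14].

### API

Orientations are given as a unit quaternion [x, y, z, w].
In Python, from plant import ctrl, workorder, read_camera gives the robot as it stands (ctrl), with the cameras as plain functions and the job (workorder).
- The arm moves only by the shell command python3 inch.py 'ROWS' [FORCE]. ROWS is a JSON list of rows, 1 to 10 of them, each an object with the fields tx, ty, tz (the shift in m), ax, ay, az (a rotation vector in rad), aperture (the opening from 0.0 (shut) to 1.0 (fully open)); a field left out counts as zero (the opening has to be given); each row is the pose to reach, as a shift and turn from the pose commanded when the command began, along the tool's axes at that moment; what a row does not reach only later rows make up. A row lasts 1/8 s, in which the tool goes at most 0.0625 m and 0.188 rad, less where a joint would pass 70% of its speed; a pose out of reach is approached as far as the arm can. The fingers move at their own pace and stop on an object; FORCE is the grip in N (left out, the last holds). Time passes only in rows, so rows that do not move let the fingers close. It prints the time, the measured TCP pose, the force, the opening and the grip force at its end. Input that does not fit is refused with a message, and nothing moves.
- ctrl.get_state(): the state, without advancing time (a new reading comes with each control period).
- read_camera(name): name is "side" or "top" or "wrist"; returns a dict with "pixels" (384x512x3 uint8, red, green, blue), "camera_matrix" (3x3 intrinsics, pixels), "xyz" and "orientation" of the camera in the world. Camera axes: x right, y down, z forward; pixel columns grow to the right and rows downward; lengths in m; the calibration is good to about 2 mm. A picture is of the moment at which its call begins. There is no depth.
- workorder.sign_off(): hands the job in; it is judged then, once.
The state is a dict: "time": time; "qpos": joint angles; "dq": joint speeds; "joint_efforts": joint torques, N m; "eef_pos": TCP position; "tcp_rot": TCP orientation; "contact_force": force on the tool from outside, world axes, zero at the start; "wrist_torque": the same for the moment, N m; "opening": opening from 0.0 (shut) to 1.0 (fully open); "finger_force": force on a finger pad.
Only numpy, scipy, OpenCV 4.12 (cv2) and the standard library are available. Lean on these libraries where they do the work, as an engineer would, in place of code of your own. Each camera call takes 0.05 s, during which the arm holds its last target. There are 200 camera calls.

### The job

Get the bench ready for hammering bangles: swing the cradle's strap right back, find by its weight the one former with the steel core, lay it in the V-saddles, slide it along until its end is against the stop, and swing the strap down onto it. Lay every other former in the tray, one to a lane, and never clamp one of those under the strap. Leave the other things on the bench where they are.

Things in the scene. Friction and masses are not known exactly. Their poses are not given: they have to be found in the camera images.
- former_a: a bangle former: dark turned-wood spindle 150 mm long, lying on the bench: round barrel 42 mm thick, 130 mm long, and at each end a square 42 x 42 x 10 mm that keeps it from rolling. All look alike, but exactly one present has a steel core and weighs about 550 g (460 to 640); the others, plain wood, about 170 g (140 to 200). Origin at its middle, on its axis; x along it; absent in some starts
- former_b: a bangle former, in every visible way like former_a (150 mm long, barrel 42 mm, origin at its middle, x along it); absent in some starts
- former_c: a bangle former, in every visible way like former_a (150 mm long, barrel 42 mm, origin at its middle, x along it); absent in some starts
- former_d: a bangle former, in every visible way like former_a (150 mm long, barrel 42 mm, origin at its middle, x along it); absent in some starts
- former_e: a bangle former, in every visible way like former_a (150 mm long, barrel 42 mm, origin at its middle, x along it); absent in some starts
- cradle: V-cradle, fixed: steel plate 200 x 130 x 12 mm with two V-saddles, an end stop and a hinged strap. Origin under the plate's centre; z up, x along the former it holds, towards the stop. Saddles (90-degree V, 22 mm long, 68 mm wide, tops 40 mm above the bench) are centred at x = -38 and +38 mm, with a 54 mm gap between them for fingers. The strap crosses over the saddle at x = -38 mm
- v_seat (a point): point on the cradle's axis midway between the saddles, 48 mm above the bench: here lies the middle of a former that is in both Vs with its end against the stop (barrel on the saddles, square ends outside them); axes as the cradle's
- stop_face (a point): the point where the axis of a seated former meets the face of the end stop, 75 mm beyond v_seat along the cradle's x; axes as the cradle's. The stop is an upright plate 56 mm wide, its top 64 mm above the bench, 12 mm thick. A seated former's middle is 75 mm before it
- strap (a joint): angle of the hold-down strap, rad: 0 when level on a seated former, -0.15 when down over the empty cradle, 1.95 fully back. A steel bar 24 mm wide, 8 mm thick, 118 mm from hinge to handle, 300 g, on a free hinge parallel to the cradle's x. It falls shut by its weight and rests on what is below it; past upright (over about 1.7) it leans back and stays open
- strap_handle (a point): grip point on the strap's handle, a round bar 13 mm thick parallel to the hinge, on its axis, 30 mm from the strap's edge on the side away from the stop. Pinched from above, the bar turns between the pads as the strap swings. Strap level: 62 mm to the cradle's -y side of its axis, 73 mm above the bench, 80 mm to the -x side of its origin; fully back: 100 mm to the +y side, 182 mm up
- strap_hinge (a point): the point of the hinge's axis level with strap_handle along it, 118 mm from that point: 56 mm to the cradle's +y side of its axis, 73 mm above the bench. Its bracket (47 mm along x, 22 mm across, centred at x = -38 mm) rises to 82 mm above the bench. From shut, the handle rises about the hinge and over to the +y side
- tray: the former tray, fixed: a shallow white wooden tray 174 x 230 mm with three parallel lanes, 75 mm apart, each 70 mm wide and 164 mm long inside, parted by low strips; floor 5 mm, strips and rim 11.5 mm above the bench. Origin at the centre of the underside; x runs along the lanes
- lane_1 (a point): middle of the first lane: where the middle of a former lies when it rests centred there, 26 mm above the bench; x along the lane
- lane_2 (a point): the same for the middle lane
- lane_3 (a point): the same for the third lane
- bangle_stack: bystander: a stack of bangles standing among the formers, 68 mm in diameter, 50 mm high; origin under its centre
- press_paddle: bystander: flat wooden pressing paddle with a handle, 250 mm long, 70 mm wide, 22 mm high, lying across the bench beyond the formers; origin near its middle
- glass_bowl: bystander: empty glass bowl, 150 mm in diameter, 65 mm high; origin under its centre
- sizing_cone: bystander: upright turned sizing cone, 80 mm in diameter, 152 mm high; origin under its centre
- loose_bangle: bystander: a maroon bangle lying flat, 68 mm outside, 8 mm high; origin under its centre
- brass_bangle: bystander: a brass bangle lying flat, 72 mm outside, 7 mm high; origin under its centre

How it is judged:
On the way, in this order (a step that is already met when the one before it is completed fails the run):
1. the strap is swung right back, past upright (over 1.6 rad) (value of joint strap above 1.6 rad), for 0.2 s.
2. the steel-cored former lies in both Vs with its end against the stop (within 4.5 mm) (x of former_b in the frame of stop_face between -0.0795 and -0.072 m and y of former_b in the frame of stop_face between -0.004 and 0.004 m and z of former_b in the frame of stop_face between -0.005 and 0.004 m and angle between the x axis of each of former_b, former_d and the x axis of cradle, either way round below 0.05 rad and x of former_d in the frame of stop_face between -0.0795 and -0.072 m and y of former_d in the frame of stop_face between -0.004 and 0.004 m and z of former_d in the frame of stop_face between -0.005 and 0.004 m), for 0.2 s.
3. the strap is down on the steel-cored former, which is still against the stop (all of step 2 and value of joint strap between -0.05 and 0.04 rad), for 0.2 s.
At the end, for the whole second after the job is handed in: Steel-cored former in both Vs (axis within 4 mm), end within 4.5 mm of the stop; strap resting on it (-0.05 to 0.04 rad); every other former level in a tray lane, its middle within 19 mm of the lane's; all formers at rest (all of step 3 and ((distance between former_a and lane_1 below 0.019 m and angle between former_a's own x axis and vertical between 1.5 and 1.64 rad) or (distance between former_a and lane_2 below 0.019 m and angle between former_a's own x axis and vertical between 1.5 and 1.64 rad) or (distance between former_a and lane_3 below 0.019 m and angle between former_a's own x axis and vertical between 1.5 and 1.64 rad)) and ((distance between former_c and lane_1 below 0.019 m and angle between former_c's own x axis and vertical between 1.5 and 1.64 rad) or (distance between former_c and lane_2 below 0.019 m and angle between former_c's own x axis and vertical between 1.5 and 1.64 rad) or (distance between former_c and lane_3 below 0.019 m and angle between former_c's own x axis and vertical between 1.5 and 1.64 rad)) and ((distance between former_e and lane_1 below 0.019 m and angle between former_e's own x axis and vertical between 1.5 and 1.64 rad) or (distance between former_e and lane_2 below 0.019 m and angle between former_e's own x axis and vertical between 1.5 and 1.64 rad) or (distance between former_e and lane_3 below 0.019 m and angle between former_e's own x axis and vertical between 1.5 and 1.64 rad)) and linear speed of each of former_a, former_b, former_c, former_d, former_e below 0.02 m/s); the robot touches nothing.
It fails at once if a plain wooden former lies in the cradle with the strap down on it (value of joint strap below 0.3 rad and distance between any of former_a, former_c, former_e and v_seat below 0.05 m).
It fails at once if a bystander is moved more than 50 mm (distance of any of bangle_stack, press_paddle, glass_bowl, sizing_cone, loose_bangle, brass_bangle from where it was at the start of the episode above 0.05 m).
Of former_b, former_d only 1 to 1 are there at a start; the rules pass over those that are not, and their reading is None.
Of former_a, former_c, former_e only 2 to 3 are there at a start; the rules pass over those that are not, and their reading is None.
At some moment in a run one of former_a, former_b, former_c, former_d, former_e may be knocked a few centimetres aside while the robot is not near it.
Once in a run the grip may slacken for a moment while it holds something.
It also fails if it takes over 210 s, if anything falls off the work surface, if the arm or the gripper's body presses on something with over 40 N, if the wrist force passes 120 N, or if a joint passes its speed limit or range.

## Working session

There is one attempt and no reset: what is moved stays moved. The work goes in short steps, Python scripts to look and compute and a shell command to move; the robot and the scene stay as the last step left them, time stands still between calls to the robot, and variables do not carry over. Pictures are saved under pics/ and viewed, at most 14 in all, crops included, and the job is handed in when it is done.

```bash
ls -la; mkdir -p pics; python3 - <<'E'
from plant import ctrl, workorder, read_camera
import cv2,numpy as np
for n in("side","top","wrist"):
    r=read_camera(n); cv2.imwrite(f"pics/{n}0.png",r["pixels"][:,:,::-1])
    print(n,np.round(r["camera_matrix"],1).tolist(),np.round(r["xyz"],3),np.round(r["orientation"],4))
s=ctrl.get_state();print({k:np.round(v,3).tolist() for k,v in s.items()})
E
```

```text
total 20
drwxr-xr-x  3 agent agent 4096 Nov 27 04:05 .
drwxr-xr-x 23 root  root  4096 Nov 27 04:05 ..
-rw-r--r--  1 agent agent   61 Jan  1  1970 inch.py
drwxr-xr-x  2 agent agent 4096 Nov 27 04:05 pics
-rw-r--r--  1 agent agent   43 Jan  1  1970 plant.py
side [[364.6, 0.0, 258.4], [0.0, 364.6, 194.3], [0.0, 0.0, 1.0]] [0.183 0.623 0.709] [-0.2415  0.8815 -0.3938  0.0975]
top [[376.3, 0.0, 256.2], [0.0, 376.3, 189.8], [0.0, 0.0, 1.0]] [0.444 0.003 0.964] [ 0.7146 -0.6963  0.0533 -0.0411]
wrist [[344.4, 0.0, 257.5], [0.0, 344.4, 196.1], [0.0, 0.0, 1.0]] [ 0.328 -0.597  0.373] [ 0.8155 -0.5543 -0.0948  0.1368]
{'time': 0.15, 'qpos': [-1.344, 0.287, 1.578, -0.0, 1.279, -0.15], 'dq': [-0.002, -0.003, -0.003, 0.001, -0.001, 0.003], 'joint_efforts': [0.001, -40.661, -29.314, -0.0, 0.004, -0.0], 'eef_pos': [0.248, -0.627, 0.23], 'tcp_rot': [0.982, 0.187, -0.0, -0.001], 'contact_force': [0.419, 0.389, 0.809], 'wrist_torque': [0.026, -0.024, -0.028], 'finger_force': 0.0, 'opening': 1.001}
```

View pics/top0.png

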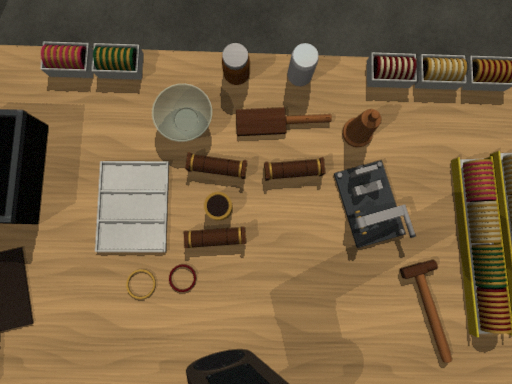

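View pics/side0.png

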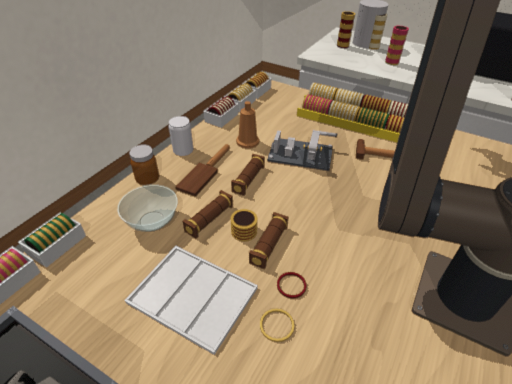

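Top view: formers at about (217,166), (294,170) and (215,237); tray (133,208); cradle (370,205) with its strap shut and the handle at lower right (405,220); cone (362,127); bangle stack (217,206). The side view agrees. Next: helpers, and masks of the formers in both views.

```bash
cat > h.py <<'E'
import numpy as np,cv2
from scipy.spatial.transform import Rotation as R
from plant import ctrl, workorder, read_camera
def cam(n):
    r=read_camera(n); q=r["orientation"]
    return dict(img=r["pixels"][:,:,::-1].copy(),K=r["camera_matrix"],p=np.array(r["xyz"]),R=R.from_quat(q).as_matrix())
def ray(c,uv):
    d=np.column_stack([np.atleast_2d(uv).astype(float),np.ones(len(np.atleast_2d(uv)))])@np.linalg.inv(c["K"]).T@c["R"].T
    return d/np.linalg.norm(d,axis=1)[:,None]
def plane(c,uv,z):
    d=ray(c,uv); return c["p"]+d*((z-c["p"][2])/d[:,2])[:,None]
def tri(c1,u1,c2,u2):
    A=np.zeros((3,3));b=np.zeros(3)
    rs=[(c1,ray(c1,u1)[0]),(c2,ray(c2,u2)[0])]
    for c,d in rs:
        P=np.eye(3)-np.outer(d,d);A+=P;b+=P@c["p"]
    x=np.linalg.solve(A,b); return x,[np.linalg.norm((np.eye(3)-np.outer(d,d))@(x-c["p"])) for c,d in rs]
def proj(c,X):
    v=(np.atleast_2d(X)-c["p"])@c["R"]; v=v@c["K"].T; return v[:,:2]/v[:,2:]
def go(x,y,z,yaw=None):
    "shift in tool axes to world TCP target, turn about tool z so that the closing line (tool y) is at yaw (mod pi)"
    s=ctrl.get_state(); Rt=R.from_quat(s["tcp_rot"]).as_matrix()
    d=Rt.T@(np.array([x,y,z])-s["eef_pos"]); rz=0
    if yaw is not None:
        cur=np.arctan2(Rt[1,1],Rt[0,1]); rz=-((yaw-cur+np.pi/2)%np.pi-np.pi/2)
    print("t %.2f"%s["time"],"shift",np.round(d,4),"rz %.3f"%rz,"q6 %.2f"%s["qpos"][5],"tcp",np.round(s["eef_pos"],4),"F",np.round(s["contact_force"],2),"tilt",np.round(Rt[:,2],3))
E
python3 - <<'E'
from h import *
t=cam("top");s=cam("side")
big=lambda c,x0,y0,x1,y1,k:cv2.resize(c["img"][y0:y1,x0:x1],None,fx=k,fy=k,interpolation=cv2.INTER_CUBIC)
a=big(t,90,140,250,260,4); b=big(t,325,150,425,255,4)
cv2.imwrite("pics/f1.png",big(t,180,145,335,255,5)[:,:]); cv2.imwrite("pics/c1.png",np.hstack([b[:400],big(s,262,125,342,175,5)[:250].repeat(1,0) if 0 else cv2.copyMakeBorder(big(s,262,125,342,175,5),0,150,0,0,cv2.BORDER_CONSTANT)]))
np.savez("c0.npz",t=t["img"],s=s["img"])
E
```

```text
(no output)
```

View pics/c1.png

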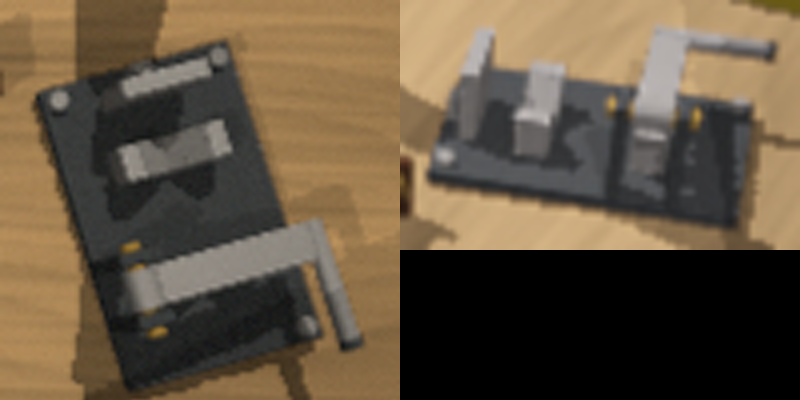

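View pics/f1.png

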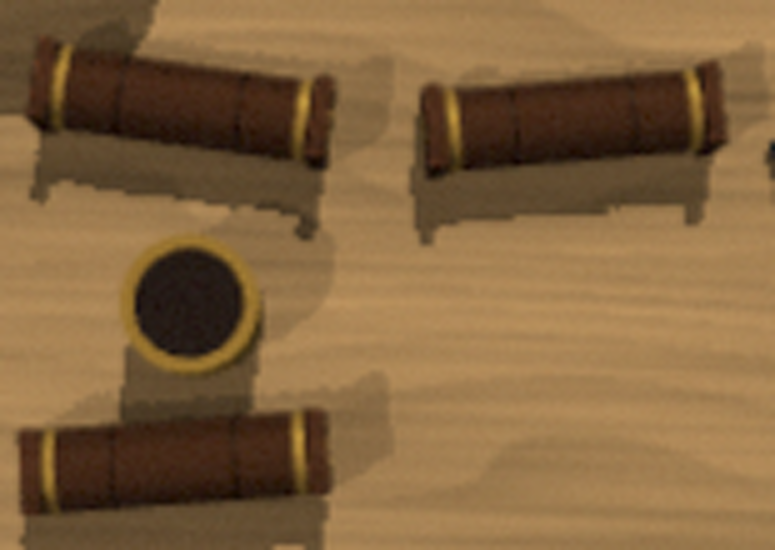

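The cradle crop shows plate-top corners at top-image pixels of about (334.5,173.8), (381.8,160), (357,247.5) and (405,235). The stop is at the far end (367,169), the hinge on the left at (360,223), the strap's corner at (404,207) and the handle end at (413,236). The formers crop shows three identical spindles with the bangle stack between two of them. Next I triangulate silhouettes from both views.

```bash
cat > m.py <<'E'
from h import *
def formers(c,zt=0.021):
    "silhouettes of brown spindles: list of (centroid uv, contour)"
    f=c["img"].astype(int); b,g,r=f[...,0],f[...,1],f[...,2]
    hsv=cv2.cvtColor(c["img"],cv2.COLOR_BGR2HSV)
    m=((r-b>18)&(r<125)&(r>1.38*g)).astype(np.uint8)|((hsv[...,0]>=17)&(hsv[...,0]<30)&(hsv[...,1]>150)).astype(np.uint8)
    m=cv2.morphologyEx(m,cv2.MORPH_CLOSE,np.ones((3,3)));m=cv2.morphologyEx(m,cv2.MORPH_OPEN,np.ones((3,3)))
    out=[]
    for k in cv2.findContours(m,cv2.RETR_EXTERNAL,cv2.CHAIN_APPROX_NONE)[0]:
        M=cv2.moments(k)
        if M["m00"]>250: out.append((np.array([M["m10"],M["m01"]])/M["m00"],k[:,0,:],M["m00"]))
    return out
E
python3 - <<'E'
from m import *
t=cam("top");s=cam("side")
T=formers(t);S=formers(s)
for n,L,c in(("top",T,t),("side",S,s)):
    for u,k,a in L:
        P=plane(c,k,0.021)[:,:2]; r=cv2.minAreaRect(P.astype(np.float32)); print(n,np.round(u,1),a,np.round(plane(c,u,.021)[0],3),"rect",np.round(r[0],3),np.round(r[1],3),round(r[2],1))
for u,k,a in T:
    for v,kk,aa in S:
        x,e=tri(t,u,s,v)
        if max(e)<.006: print("tri",np.round(u),np.round(v),np.round(x,4),np.round(e,4))
# tray
for n,c in(("top",t),("side",s)):
    h=cv2.cvtColor(c["img"],cv2.COLOR_BGR2HSV); m=((h[...,1]<40)&(h[...,2]>130)).astype(np.uint8)
    m=cv2.morphologyEx(m,cv2.MORPH_CLOSE,np.ones((5,5)))
    best=max(cv2.findContours(m[:,:300] if n=="top" else np.where((np.mgrid[:384,:512][0]>240)&(np.mgrid[:384,:512][1]<300),m,0).astype(np.uint8),cv2.RETR_EXTERNAL,cv2.CHAIN_APPROX_NONE)[0],key=cv2.contourArea)
    bx=cv2.boxPoints(cv2.minAreaRect(plane(c,best[:,0],.0115)[:,:2].astype(np.float32)*1000)); r=cv2.minAreaRect((plane(c,best[:,0],.0115)[:,:2]*1000).astype(np.float32))
    M=cv2.moments(best);globals()["tr"+n]=(M["m10"]/M["m00"],M["m01"]/M["m00"])
    print("tray",n,np.round(r[0],1),np.round(r[1],1),round(r[2],2))
print("tray tri",tri(t,trtop,s,trside))
pl=np.array([[334.5,173.8],[381.8,160],[405,235],[357,247.5]]);P=plane(t,pl,.012);print(np.round(P,4),"sides",np.linalg.norm(np.roll(P,-1,0)-P,axis=1))
# strap corner handle by two views (pixels read by eye): corner top (404,207)/(side crop), handle end
print("handle end",tri(t,[413,236],s,[262+770/5,125+50/5]),"strap corner",tri(t,[404,207],s,[262+675/5,125+35/5]))
x=P.mean(0);print(x)
E
```

```text
top [428.  303.5] 985.5 [ 0.301 -0.439  0.021] rect [ 0.282 -0.431] [0.243 0.095] 6.6
top [214.4 237. ] 980.5 [0.45  0.089 0.021] rect [0.45  0.089] [0.043 0.153] 5.2
top [219.1 204.9] 275.0 [0.53  0.081 0.021] rect [0.528 0.085] [0.068 0.068] 1.9
top [294.1 168.7] 920.5 [ 0.627 -0.107  0.021] rect [ 0.627 -0.107] [0.047 0.155] 6.0
top [215.4 165.1] 933.5 [0.631 0.094 0.021] rect [0.631 0.094] [0.155 0.049] 83.2
top [484.3 245.3] 8118.5 [ 0.446 -0.587  0.021] rect [ 0.458 -0.597] [0.457 0.149] 3.4
top [360.5 129.4] 855.0 [ 0.736 -0.279  0.021] rect [ 0.741 -0.277] [0.078 0.108] 61.2
top [269.  120.8] 1522.0 [ 0.752 -0.04   0.021] rect [ 0.755 -0.078] [0.072 0.248] 4.5
top [236.3  74.3] 363.0 [0.876 0.048 0.021] rect [0.878 0.049] [0.059 0.073] 6.8
top [493.3  70.5] 754.0 [ 0.91  -0.637  0.021] rect [ 0.91  -0.636] [0.103 0.063] 89.7
top [61.9 61.6] 444.5 [0.896 0.506 0.021] rect [0.896 0.504] [0.11  0.038] 86.9
side [268.  240.4] 863.0 [0.449 0.093 0.021] rect [0.45  0.086] [0.051 0.179] 5.7
side [243.5 224.6] 652.5 [0.528 0.079 0.021] rect [0.529 0.079] [0.066 0.105] 31.2
side [207.
[... 1426 characters left out ...]
52  -0.4434] [0.0027 0.0027]
tray top [523.8 301. ] [228.1 172.6] 1.33
tray side [521.5 302.8] [232.9 176.7] 1.27
tray tri (array([ 0.52153112,  0.30505881, -0.001937  ]), [np.float64(0.0006070737340438682), np.float64(0.0006070737340440079)])
[[ 0.6188 -0.2125  0.012 ]
 [ 0.6586 -0.3359  0.012 ]
 [ 0.4666 -0.3911  0.012 ]
 [ 0.4323 -0.2687  0.012 ]] sides [0.12968385 0.19985964 0.12714139 0.19478896]
handle end (array([ 0.34531974, -0.35555889,  0.15235243]), [np.float64(0.11627399290737399), np.float64(0.11627399290737402)]) strap corner (array([ 0.39967751, -0.328859  ,  0.16842874]), [np.float64(0.12215078108442169), np.float64(0.12215078108442166)])
[ 0.5440737  -0.30202078  0.012     ]
```

```bash
python3 - <<'E'
from h import *
go(.50,-.34,.25,.295+np.pi/2)
t=cam("top");s=cam("side")
print("handle end",tri(t,[413,236],s,[336,135]),"strap corner",tri(t,[404,207],s,[317,132]))
w=cam("wrist");st=ctrl.get_state();Rt=R.from_quat(st["tcp_rot"]).as_matrix()
print("cam in tool",Rt.T@(w["p"]-st["eef_pos"]),"fwd in tool",Rt.T@w["R"][:,2],"right",Rt.T@w["R"][:,0])
E
```

```text
t 0.35 shift [ 0.3398 -0.1747 -0.0189] rz 0.082 q6 -0.15 tcp [ 0.2484 -0.6275  0.231 ] F [-0.08  0.41  0.08] tilt [-0.  0. -1.]
handle end (array([ 0.46388597, -0.39281837,  0.05448104]), [np.float64(0.0002797471884964025), np.float64(0.00027974718849644323)]) strap corner (array([ 0.52917005, -0.37488025,  0.05410238]), [np.float64(0.004653821544133937), np.float64(0.004653821544133874)])
cam in tool [ 0.08501211  0.00071581 -0.14291242] fwd in tool [-0.32860127 -0.00103344  0.94446818] right [-4.40345822e-04  9.99999460e-01  9.40998664e-04]
```

```bash
python3 inch.py '[{"tx":0.05,"ty":-0.025,"tz":-0.002,"az":0.02,"aperture":1},{"tx":0.1,"ty":-0.05,"tz":-0.005,"az":0.04,"aperture":1},{"tx":0.15,"ty":-0.08,"tz":-0.01,"az":0.06,"aperture":1},{"tx":0.2,"ty":-0.105,"tz":-0.019,"az":0.082,"aperture":1},{"tx":0.25,"ty":-0.13,"tz":-0.019,"az":0.082,"aperture":1},{"tx":0.3,"ty":-0.155,"tz":-0.019,"az":0.082,"aperture":1},{"tx":0.34,"ty":-0.175,"tz":-0.019,"az":0.082,"aperture":1},{"tx":0.34,"ty":-0.175,"tz":-0.019,"az":0.082,"aperture":1},{"tx":0.34,"ty":-0.175,"tz":-0.019,"az":0.082,"aperture":1}]'
python3 - <<'E'
from h import *
w=cam("wrist");cv2.imwrite("pics/w1.png",w["img"]);np.savez("w1.npz",**w)
C=np.array([.5445,-.302]);
E
```

```text
time: 1.62
eef_pos: [0.5, -0.34, 0.2504]
tcp_rot: [0.989, 0.147, -0.0, 0.0]
contact_force: [-0.6, -0.8, 0.0]
opening: 0.998
finger_force: 0.0
```

View pics/w1.png

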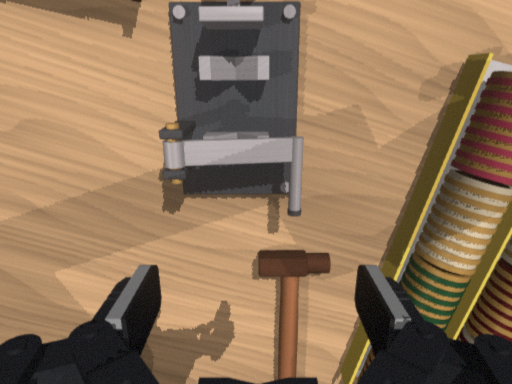

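The wrist view shows the plate at (170..299, 3..195), the far saddle top at (200..269, 56..80), the stop top at (199..263, 8..21), the strap, and the handle from (297,140) to (294,212).

```bash
python3 - <<'E'
from h import *
d=np.load("w1.npz");w={k:d[k] for k in d}
t=cam("top")
g=cv2.cvtColor(w["img"],cv2.COLOR_BGR2HSV)
m=((g[...,1]<45)&(g[...,2]>95)).astype(np.uint8); m[230:]=0;m[:,330:]=0
for k in cv2.findContours(m,cv2.RETR_EXTERNAL,cv2.CHAIN_APPROX_NONE)[0]:
    if cv2.contourArea(k)>150: 
        r=cv2.minAreaRect(k.astype(np.float32));print("blob",np.round(r[0],1),np.round(r[1],1),round(r[2],1),cv2.boundingRect(k))
S=lambda n,uv,z:print(n,np.round(plane(w,uv,z),4).tolist())
pl=plane(w,[[170,3],[299,3],[295.5,194],[185.5,197]],.012);print(pl,np.linalg.norm(np.roll(pl,-1,0)-pl,axis=1))
S("saddle",[[200,57],[269,56],[269,80],[200,80]],.040)
S("stop top",[[199,8],[263,8],[263,21],[199,21]],.064)
S("handle",[[297,150],[295.5,180],[294.5,205]],.055)
print("handle end tri",tri(w,[294.5,211],t,[413,236]), "saddle tri",tri(w,[234.5,57],t,[325+170/4,150+137/4]),"stop tri",tri(w,[231,8],t,[325+165/4,150+70/4]))
go(.5,-.34,.25)
E
```

```text
blob [233.  164.7] [145.1  74.4] 8.1 (163, 132, 140, 80)
blob [233.5  67.5] [25. 71.] 90.0 (198, 55, 72, 26)
blob [230.5  10.5] [21. 65.] 90.0 (198, 0, 66, 22)
[[ 0.62142394 -0.21385473  0.012     ]
 [ 0.65817881 -0.33494408  0.012     ]
 [ 0.46983119 -0.39604397  0.012     ]
 [ 0.42878623 -0.27372274  0.012     ]] [0.12654466 0.19801015 0.12902391 0.20172622]
saddle [[0.5821, -0.2583, 0.04], [0.602, -0.3209, 0.04], [0.5814, -0.3274, 0.04], [0.5619, -0.2632, 0.04]]
stop top [[0.6195, -0.2522, 0.064], [0.6353, -0.3043, 0.064], [0.6258, -0.3072, 0.064], [0.6098, -0.2545, 0.064]]
handle [[0.5266, -0.3734, 0.055], [0.4968, -0.3821, 0.055], [0.4706, -0.39, 0.055]]
handle end tri (array([ 0.46378651, -0.39259319,  0.05447367]), [np.float64(0.0003510737001108866), np.float64(0.0003510737001109609)]) saddle tri (array([ 0.5909256 , -0.2897124 ,  0.03610095]), [np.float64(0.0008697482388672774), np.float64(0.0008697482388672201)]) stop tri (array([ 0.62704841, -0.27836646,  0.06500457]), [np.float64(0.00018558515494330246), np.float64(0.00018558515494322448)])
t 1.73 shift [ 0.0007 -0.0005  0.0003] rz 0.000 q6 0.51 tcp [ 0.4995 -0.3407  0.2503] F [0.28 0.49 0.45] tilt [-0. -0. -1.]
```

```bash
cat >> h.py <<'E'
YAW=.302;O=np.array([.545,-.304]);c_,s_=np.cos(YAW),np.sin(YAW)
def cr(x,y): return O+np.array([c_*x-s_*y,s_*x+c_*y])
E
python3 - <<'E'
from h import *
p=cr(-.080,-.0607);print(p);go(*p,.0355,YAW+np.pi/2)
E
```

```text
[ 0.48667454 -0.38574736]
t 1.73 shift [-0.0252  0.0394  0.2149] rz -0.009 q6 0.51 tcp [ 0.4995 -0.3407  0.2503] F [0.28 0.49 0.45] tilt [-0. -0. -1.]
```

```bash
python3 inch.py '[{"tx":-0.012,"ty":0.02,"tz":0.05,"az":-0.009,"aperture":0.6},{"tx":-0.025,"ty":0.0394,"tz":0.1,"az":-0.009,"aperture":0.6},{"tx":-0.025,"ty":0.0394,"tz":0.15,"az":-0.009,"aperture":0.6},{"tx":-0.025,"ty":0.0394,"tz":0.195,"az":-0.009,"aperture":0.6},{"tx":-0.025,"ty":0.0394,"tz":0.215,"az":-0.009,"aperture":0.6},{"tx":-0.025,"ty":0.0394,"tz":0.215,"az":-0.009,"aperture":0.6}]' && python3 inch.py '[{"aperture":0},{"aperture":0},{"aperture":0},{"aperture":0},{"aperture":0}]' 40
python3 - <<'E'
from h import *
go(*cr(-.080,-.0607),.0355,YAW+np.pi/2); cv2.imwrite("pics/s1.png",cam("side")["img"])
a0=-.15;
for a in (.2,.6,1.0,1.3,1.6,1.85):
    print(a,"dy_tool",round(-((-.118*np.cos(a))-(-.118*np.cos(a0))),4),"dz_tool",round(-.118*(np.sin(a)-np.sin(a0)),4))
E
```

```text
time: 2.48
eef_pos: [0.4866, -0.3848, 0.0342]
tcp_rot: [0.989, 0.151, -0.001, -0.001]
contact_force: [1.2, 0.1, 0.1]
opening: 0.596
finger_force: 0.0
time: 3.1
eef_pos: [0.4881, -0.3836, 0.0378]
tcp_rot: [0.988, 0.151, 0.0, -0.001]
contact_force: [-2.0, 4.6, 7.5]
opening: 0.135
finger_force: 39.0
t 3.10 shift [-0.002   0.0016  0.0023] rz 0.002 q6 0.44 tcp [ 0.4881 -0.3836  0.0378] F [-2.    4.57  7.52] tilt [-0.     0.002 -1.   ]
0.2 dy_tool -0.001 dz_tool -0.0411
0.6 dy_tool -0.0193 dz_tool -0.0843
1.0 dy_tool -0.0529 dz_tool -0.1169
1.3 dy_tool -0.0851 dz_tool -0.1313
1.6 dy_tool -0.1201 dz_tool -0.1356
1.85 dy_tool -0.1492 dz_tool -0.1311
```

```bash
python3 inch.py '[{"ty":0.0013,"tz":-0.0176,"aperture":0},{"ty":-0.001,"tz":-0.041,"aperture":0},{"ty":-0.008,"tz":-0.0636,"aperture":0},{"ty":-0.0193,"tz":-0.0843,"aperture":0},{"ty":-0.0345,"tz":-0.1023,"aperture":0},{"ty":-0.0529,"tz":-0.1169,"aperture":0},{"ty":-0.0739,"tz":-0.1276,"aperture":0},{"ty":-0.0966,"tz":-0.1339,"aperture":0},{"ty":-0.1201,"tz":-0.1356,"aperture":0},{"ty":-0.1492,"tz":-0.1311,"aperture":0}]' && python3 inch.py '[{"ty":-0.004,"tz":0.002,"aperture":0},{"ty":-0.006,"tz":0.003,"aperture":0},{"ty":-0.006,"tz":0.003,"aperture":0}]'
python3 - <<'E'
from h import *
go(.5,-.3,.3);cv2.imwrite("pics/s2.png",np.hstack([cam("side")["img"][60:260,200:460],cam("top")["img"][130:330,280:460]]))
E
```

```text
time: 4.4
eef_pos: [0.4465, -0.2474, 0.1761]
tcp_rot: [0.988, 0.151, 0.004, 0.008]
contact_force: [-0.1, -1.6, 3.8]
opening: 0.133
finger_force: 41.4
time: 4.78
eef_pos: [0.444, -0.2392, 0.173]
tcp_rot: [0.988, 0.152, 0.003, 0.005]
contact_force: [-6.5, 4.9, 23.5]
opening: 0.132
finger_force: 44.8
t 4.78 shift [ 0.0358  0.076  -0.1261] rz 0.000 q6 0.57 tcp [ 0.444  -0.2392  0.173 ] F [-6.55  4.89 23.52] tilt [ 0.007 -0.008 -1.   ]
```

View pics/s2.png

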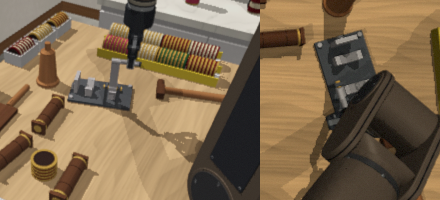

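Strap is back at about 1.88 rad (handle 92 mm to the +y side). I release it, lift clear, and head for the nearest former, F2.

```bash
python3 inch.py '[{"aperture":0.4},{"aperture":0.4},{"tz":-0.05,"aperture":0.4},{"tz":-0.1,"aperture":0.4},{"tz":-0.1,"aperture":0.4},{"tz":-0.1,"aperture":0.4}]' 
python3 - <<'E'
from h import *
from m import formers
go(.628,-.107,.15,.105)
go(.628,-.107,.006,.105)
t=cam("top")
for u,k,a in formers(t):
    P=plane(t,k,.021)[:,:2];r=cv2.minAreaRect(P.astype(np.float32))
    if 700<a<1100:print(np.round(u,1),np.round(r[0],3),np.round(r[1],3),round(r[2],1))
E
```

```text
time: 5.62
eef_pos: [0.4408, -0.2364, 0.2627]
tcp_rot: [0.988, 0.151, -0.0, -0.0]
contact_force: [-0.4, 0.4, -1.6]
opening: 0.399
finger_force: 0.0
t 5.62 shift [ 0.2174 -0.0674  0.1125] rz -1.372 q6 0.57 tcp [ 0.4408 -0.2364  0.2627] F [-0.42  0.36 -1.63] tilt [-0.001  0.001 -1.   ]
t 5.62 shift [ 0.2176 -0.0673  0.2565] rz -1.372 q6 0.57 tcp [ 0.4408 -0.2364  0.2627] F [-0.42  0.36 -1.63] tilt [-0.001  0.001 -1.   ]
[501.3 313.8] [ 0.3   -0.612] [0.066 0.133] 86.2
[214.5 237. ] [0.45  0.089] [0.042 0.153] 5.2
[294.1 168.6] [ 0.628 -0.107] [0.045 0.155] 5.9
[215.4 165.2] [0.632 0.094] [0.154 0.047] 83.1
[360.3 130.2] [ 0.74  -0.277] [0.077 0.105] 59.8
[493.2  70.6] [ 0.91  -0.636] [0.063 0.104] 0.0
```

```bash
python3 inch.py '[{"tx":0.05,"ty":-0.016,"az":-0.17,"aperture":1},{"tx":0.1,"ty":-0.03,"tz":0.03,"az":-0.34,"aperture":1},{"tx":0.15,"ty":-0.047,"tz":0.06,"az":-0.51,"aperture":1},{"tx":0.2,"ty":-0.06,"tz":0.09,"az":-0.68,"aperture":1},{"tx":0.2176,"ty":-0.0673,"tz":0.1125,"az":-0.86,"aperture":1},{"tx":0.2176,"ty":-0.0673,"tz":0.1125,"az":-1.03,"aperture":1},{"tx":0.2176,"ty":-0.0673,"tz":0.1125,"az":-1.2,"aperture":1},{"tx":0.2176,"ty":-0.0673,"tz":0.1125,"az":-1.372,"aperture":1},{"tx":0.2176,"ty":-0.0673,"tz":0.1125,"az":-1.372,"aperture":1},{"tx":0.2176,"ty":-0.0673,"tz":0.1125,"az":-1.372,"aperture":1}]' 
cat >> m.py <<'E'
def former_near(c,x,y,z=0.021,r=.05):
    "silhouette nearest to (x,y) at height z: centre, closing-line yaw, size"
    for u,k,a in formers(c):
        P=plane(c,u,z)[0,:2]
        if np.hypot(*(P-[x,y]))<r:
            q=cv2.minAreaRect((plane(c,k,z)[:,:2]*1000).astype(np.float32)); b=cv2.boxPoints(q)
            e=[b[1]-b[0],b[2]-b[1]]; e=min(e,key=np.linalg.norm)
            print("former",np.round(P,4),"rect",np.round(q[0],1),np.round(sorted(q[1]),1),"closing yaw %.3f"%((np.arctan2(e[1],e[0])+np.pi/2)%np.pi-np.pi/2),"area",a,"uv",np.round(u,1)); 
            if q[1][0]*q[1][1]<12000: return u
E
python3 - <<'E'
from m import *
w=cam("wrist");t=cam("top");cv2.imwrite("pics/w2.png",w["img"])
a=former_near(w,.628,-.107);b=former_near(t,.628,-.107)
if a is not None and b is not None: print(tri(w,a,t,b))
go(.628,-.107,.006,.105)
E
```

```text
time: 6.92
eef_pos: [0.628, -0.1072, 0.1496]
tcp_rot: [0.67, 0.742, -0.0, -0.001]
contact_force: [0.5, 1.1, 0.9]
opening: 1.002
finger_force: 0.0
former [ 0.6272 -0.106 ] rect [ 627.8 -112.1] [ 41.7 126.6] closing yaw 0.110 area 6987.0 uv [256.7 183.3]
t 7.03 shift [ 0.0003 -0.0002  0.1443] rz -0.002 q6 -0.43 tcp [ 0.6284 -0.1073  0.1503] F [ 0.21 -0.01 -0.33] tilt [-0.001  0.    -1.   ]
```

View pics/w2.png

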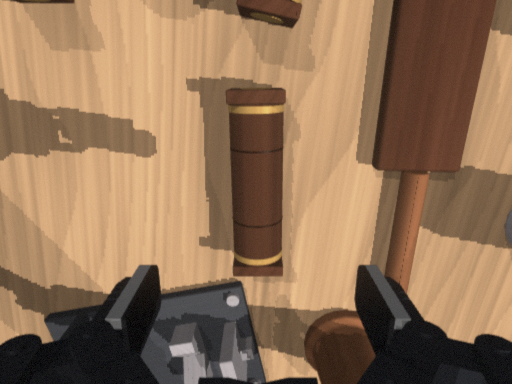

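The former lies centred between the fingers at (228..285, 88..275), with clear space on both sides; paddle and cone are well outside the finger width. Descend, grip, lift, weigh.

```bash
python3 inch.py '[{"tz":0.05,"az":-0.006,"aperture":1},{"tz":0.1,"az":-0.006,"aperture":1},{"tz":0.13,"az":-0.006,"aperture":1},{"tz":0.144,"az":-0.006,"aperture":1},{"tz":0.144,"az":-0.006,"aperture":1},{"tz":0.144,"az":-0.006,"aperture":1}]' && python3 inch.py '[{"aperture":0.3},{"aperture":0.3},{"aperture":0.3},{"aperture":0.3},{"aperture":0.3}]' 60 && python3 inch.py '[{"tz":-0.02,"aperture":0.3},{"tz":-0.05,"aperture":0.3},{"tz":-0.08,"aperture":0.3},{"tz":-0.08,"aperture":0.3},{"tz":-0.08,"aperture":0.3},{"tz":-0.08,"aperture":0.3},{"tz":-0.08,"aperture":0.3}]'; for i in 1 2 3; do python3 inch.py '[{"aperture":0.3}]' | grep -E "force|opening|eef"; done
```

```text
time: 7.78
eef_pos: [0.6302, -0.1078, 0.0089]
tcp_rot: [0.667, 0.745, 0.001, 0.002]
contact_force: [0.2, 0.1, 0.1]
opening: 1.0
finger_force: 0.0
time: 8.4
eef_pos: [0.6296, -0.1076, 0.0081]
tcp_rot: [0.667, 0.745, 0.0, 0.001]
contact_force: [-0.5, 1.0, 5.9]
opening: 0.476
finger_force: 61.2
time: 9.28
eef_pos: [0.6279, -0.1071, 0.0853]
tcp_rot: [0.667, 0.745, -0.001, -0.001]
contact_force: [-0.2, -0.2, -1.2]
opening: 0.47
finger_force: 60.7
eef_pos: [0.6284, -0.1073, 0.0861]
contact_force: [-0.1, -0.3, -2.8]
opening: 0.476
finger_force: 60.7
eef_pos: [0.6287, -0.1073, 0.0867]
contact_force: [-0.6, -0.8, -1.3]
opening: 0.468
finger_force: 60.7
eef_pos: [0.6288, -0.1074, 0.0869]
contact_force: [0.0, -0.4, -1.1]
opening: 0.471
finger_force: 60.7
```

About 1.6 N, so F2 is plain wood. It goes to the far tray lane.

```bash
python3 - <<'E'
from h import *
go(.598,.304,.11,.023);go(.598,.304,.015,.023)
E
```

```text
t 9.65 shift [ 0.4122  0.015  -0.0231] rz 0.088 q6 -0.44 tcp [ 0.6288 -0.1074  0.0869] F [ 0.   -0.4  -1.09] tilt [ 0.  0. -1.]
t 9.65 shift [0.4122 0.015  0.0719] rz 0.088 q6 -0.44 tcp [ 0.6288 -0.1074  0.0869] F [ 0.   -0.4  -1.09] tilt [ 0.  0. -1.]
```

```bash
python3 inch.py '[{"tx":0.03,"ty":0.001,"tz":-0.02,"az":0.01,"aperture":0.3},{"tx":0.08,"ty":0.003,"tz":-0.025,"az":0.02,"aperture":0.3},{"tx":0.135,"ty":0.005,"tz":-0.025,"az":0.03,"aperture":0.3},{"tx":0.19,"ty":0.007,"tz":-0.025,"az":0.04,"aperture":0.3},{"tx":0.245,"ty":0.009,"tz":-0.025,"az":0.05,"aperture":0.3},{"tx":0.3,"ty":0.011,"tz":-0.025,"az":0.06,"aperture":0.3},{"tx":0.355,"ty":0.013,"tz":-0.025,"az":0.075,"aperture":0.3},{"tx":0.4,"ty":0.015,"tz":-0.025,"az":0.088,"aperture":0.3},{"tx":0.4122,"ty":0.015,"tz":-0.02,"az":0.088,"aperture":0.3},{"tx":0.4122,"ty":0.015,"tz":-0.02,"az":0.088,"aperture":0.3}]'
python3 - <<'E'
from h import *
t=cam("top");h=cv2.cvtColor(t["img"],cv2.COLOR_BGR2HSV)
go(.598,.304,.015,.023)
w=cam("wrist");cv2.imwrite("pics/w3.png",w["img"])
E
```

```text
time: 10.9
eef_pos: [0.5973, 0.3042, 0.106]
tcp_rot: [0.698, 0.716, -0.001, -0.0]
contact_force: [-0.1, -0.6, -2.1]
opening: 0.471
finger_force: 60.7
t 10.95 shift [0.0008 0.0005 0.0912] rz 0.000 q6 0.30 tcp [0.5977 0.3032 0.1062] F [ 0.49  0.22 -0.87] tilt [-0.001 -0.001 -1.   ]
```

View pics/w3.png

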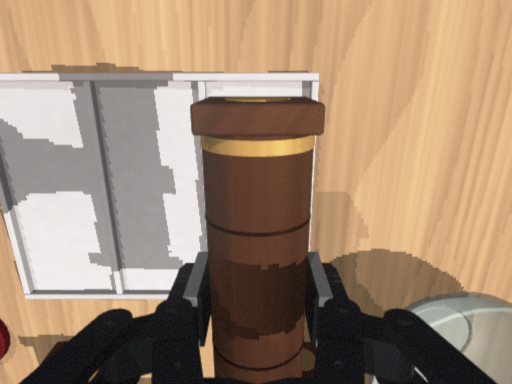

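The held former sits over the lane between the strip at (199,85) and the rim at (315,85); tray edges are at rows 74 and 297. Quick check of these against the lane position.

```bash
python3 - <<'E'
from h import *
w=cam("wrist")
print(np.round(plane(w,[[318,75],[199,83],[96,83],[115,290],[160,74],[100,297],[25,297]],.0115),4))
t=cam("top")
print("corner tri",tri(w,[318,75],t,[101,162]))
E
```

```text
[[0.6358 0.3887 0.0115]
 [0.5581 0.382  0.0115]
 [0.4904 0.3806 0.0115]
 [0.4848 0.2213 0.0115]
 [0.5329 0.3871 0.0115]
 [0.4718 0.2144 0.0115]
 [0.4106 0.213  0.0115]]
corner tri (array([0.63500274, 0.3888536 , 0.00741565]), [np.float64(0.0014729407106089695), np.float64(0.0014729407106089088)])
```

```bash
python3 inch.py '[{"tz":0.04,"aperture":0.3},{"tz":0.07,"aperture":0.3},{"tz":0.085,"aperture":0.3},{"tz":0.091,"aperture":0.3},{"tz":0.091,"aperture":0.3},{"tz":0.091,"aperture":0.3}]' && python3 inch.py '[{"aperture":0.7},{"aperture":0.7},{"aperture":0.7},{"tz":-0.06,"aperture":0.7},{"tz":-0.12,"aperture":0.7},{"tz":-0.12,"aperture":0.7}]'
python3 - <<'E'
from m import *
t=cam("top");former_near(t,.598,.304,.026);former_near(t,.632,.094);former_near(t,.45,.089)
go(.632,.094,.15,-.12);go(.632,.094,.006,-.12)
E
```

```text
time: 11.85
eef_pos: [0.5991, 0.3043, 0.0176]
tcp_rot: [0.699, 0.715, 0.001, 0.001]
contact_force: [0.3, 0.3, -0.7]
opening: 0.473
finger_force: 60.8
time: 12.6
eef_pos: [0.6023, 0.3055, 0.1442]
tcp_rot: [0.699, 0.715, 0.006, 0.003]
contact_force: [-0.5, 0.3, 1.0]
opening: 0.698
finger_force: 0.0
former [0.6001 0.2893] rect [601.6 294.2] [ 40.9 126.3] closing yaw 0.028 area 659.5 uv [136.9 174.6]
former [0.6308 0.0937] rect [631.6  93.9] [ 47.6 154.4] closing yaw -0.116 area 928.0 uv [215.5 165.2]
former [0.4494 0.0898] rect [449.9  89.3] [ 42.  152.2] closing yaw 0.095 area 959.5 uv [214.2 237. ]
t 12.65 shift [-0.2114  0.0271 -0.01  ] rz 0.143 q6 0.30 tcp [0.6001 0.3047 0.1402] F [-0.36  0.28 -0.96] tilt [ 0.007  0.002 -1.   ]
t 12.65 shift [-0.2117  0.026   0.134 ] rz 0.143 q6 0.30 tcp [0.6001 0.3047 0.1402] F [-0.36  0.28 -0.96] tilt [ 0.007  0.002 -1.   ]
```

```bash
python3 inch.py '[{"tx":-0.05,"ty":0.006,"tz":-0.01,"az":0.04,"aperture":0.75},{"tx":-0.1,"ty":0.013,"tz":-0.01,"az":0.08,"aperture":0.75},{"tx":-0.15,"ty":0.02,"tz":-0.01,"az":0.12,"aperture":0.75},{"tx":-0.2,"ty":0.027,"tz":-0.01,"az":0.143,"aperture":0.75},{"tx":-0.2116,"ty":0.027,"tz":-0.01,"az":0.143,"aperture":0.75},{"tx":-0.2116,"ty":0.027,"tz":-0.01,"az":0.143,"aperture":0.75},{"tx":-0.2116,"ty":0.027,"tz":-0.01,"az":0.143,"aperture":0.75}]'
python3 - <<'E'
from m import *
t=cam("top");w=cam("wrist");former_near(t,.598,.304,.026);former_near(w,.632,.094);
go(.6315,.094,.006,-.118)
E
```

```text
time: 13.52
eef_pos: [0.6292, 0.0944, 0.1451]
tcp_rot: [0.748, 0.664, -0.0, -0.001]
contact_force: [0.2, 0.3, 0.6]
opening: 0.75
finger_force: 0.0
former [0.5981 0.3332] rect [597.3 330.5] [ 42.9 115.8] closing yaw -0.017 area 631.0 uv [119.3 174.9]
former [0.6299 0.091 ] rect [629.   84.6] [ 41.7 125.9] closing yaw -0.116 area 7044.0 uv [258.4 190.2]
t 13.62 shift [-0.0004  0.0022  0.1396] rz -0.000 q6 0.11 tcp [0.6294 0.0946 0.1456] F [ 0.1  -0.24  0.27] tilt [-0.001  0.    -1.   ]
```

```bash
python3 inch.py '[{"ty":0.001,"tz":0.05,"aperture":0.75},{"ty":0.001,"tz":0.1,"aperture":0.75},{"ty":0.001,"tz":0.13,"aperture":0.75},{"ty":0.001,"tz":0.14,"aperture":0.75},{"ty":0.001,"tz":0.14,"aperture":0.75},{"ty":0.001,"tz":0.14,"aperture":0.75}]' && python3 inch.py '[{"aperture":0.3},{"aperture":0.3},{"aperture":0.3},{"aperture":0.3},{"aperture":0.3}]' 70 && python3 inch.py '[{"tz":-0.02,"aperture":0.3},{"tz":-0.05,"aperture":0.3},{"tz":-0.08,"aperture":0.3},{"tz":-0.1,"aperture":0.3},{"tz":-0.1,"aperture":0.3},{"tz":-0.1,"aperture":0.3},{"tz":-0.1,"aperture":0.3}]'; for i in 1 2 3; do python3 inch.py '[{"aperture":0.3}]' | grep -E "force|opening|eef"; done
python3 - <<'E'
from h import *
go(.448,.300,.11,.023)
go(*cr(-.012,0),.15,YAW+np.pi/2)
E
```

```text
time: 14.38
eef_pos: [0.6324, 0.0932, 0.008]
tcp_rot: [0.748, 0.664, 0.001, 0.001]
contact_force: [0.2, 0.0, 0.8]
opening: 0.75
finger_force: 0.0
time: 15.0
eef_pos: [0.6314, 0.0931, 0.008]
tcp_rot: [0.748, 0.664, 0.0, 0.0]
contact_force: [-3.5, -0.3, 5.4]
opening: 0.468
finger_force: 71.5
time: 15.88
eef_pos: [0.6295, 0.0929, 0.1038]
tcp_rot: [0.748, 0.663, -0.001, -0.001]
contact_force: [0.0, -0.2, -6.4]
opening: 0.466
finger_force: 72.6
eef_pos: [0.6301, 0.093, 0.1045]
contact_force: [0.5, 0.4, -5.6]
opening: 0.47
finger_force: 72.6
eef_pos: [0.6306, 0.0929, 0.1053]
contact_force: [-0.5, 0.2, -5.6]
opening: 0.472
finger_force: 72.6
eef_pos: [0.6308, 0.0929, 0.1058]
contact_force: [-0.0, 0.3, -5.0]
opening: 0.464
finger_force: 72.6
t 16.25 shift [ 0.1837 -0.2063 -0.0042] rz -0.143 q6 0.11 tcp [0.6308 0.0929 0.1058] F [-0.04  0.31 -4.96] tilt [-0. -0. -1.]
t 16.25 shift [-0.4093 -0.0487 -0.0442] rz 1.149 q6 0.11 tcp [0.6308 0.0929 0.1058] F [-0.04  0.31 -4.96] tilt [-0. -0. -1.]
```

About 5.6 N, so F3 is the steel core. Carry it high, clear of the raised strap handle, over the cradle.

```bash
python3 inch.py '[{"tx":-0.02,"ty":-0.002,"tz":-0.05,"az":0.1,"aperture":0.3},{"tx":-0.06,"ty":-0.007,"tz":-0.1,"az":0.25,"aperture":0.3},{"tx":-0.11,"ty":-0.013,"tz":-0.134,"az":0.4,"aperture":0.3},{"tx":-0.16,"ty":-0.019,"tz":-0.134,"az":0.55,"aperture":0.3},{"tx":-0.21,"ty":-0.025,"tz":-0.134,"az":0.7,"aperture":0.3},{"tx":-0.26,"ty":-0.031,"tz":-0.134,"az":0.85,"aperture":0.3},{"tx":-0.31,"ty":-0.037,"tz":-0.134,"az":1.0,"aperture":0.3},{"tx":-0.36,"ty":-0.043,"tz":-0.134,"az":1.149,"aperture":0.3},{"tx":-0.4093,"ty":-0.0487,"tz":-0.134,"az":1.149,"aperture":0.3},{"tx":-0.4093,"ty":-0.0487,"tz":-0.134,"az":1.149,"aperture":0.3}]' 90
python3 - <<'E'
from m import *
go(*cr(-.008,0),.15,YAW+np.pi/2)
w=cam("wrist");s=ctrl.get_state()
u=former_near(w,s["eef_pos"][0],s["eef_pos"][1],s["eef_pos"][2]+.013,.08)
cv2.imwrite("pics/w4.png",w["img"])
E
```

```text
time: 17.5
eef_pos: [0.5323, -0.3111, 0.2399]
tcp_rot: [0.989, 0.148, -0.0, 0.001]
contact_force: [0.4, 0.4, -4.5]
opening: 0.463
finger_force: 96.9
t 17.50 shift [ 0.0063 -0.0031  0.0899] rz -0.005 q6 0.58 tcp [ 0.5323 -0.3111  0.2399] F [ 0.37  0.41 -4.47] tilt [-0.    -0.001 -1.   ]
former [ 0.5389 -0.3097] rect [ 530.8 -312.9] [ 44.  111.9] closing yaw -1.269 area 20337.5 uv [257.7 268.4]
```

View pics/w4.png

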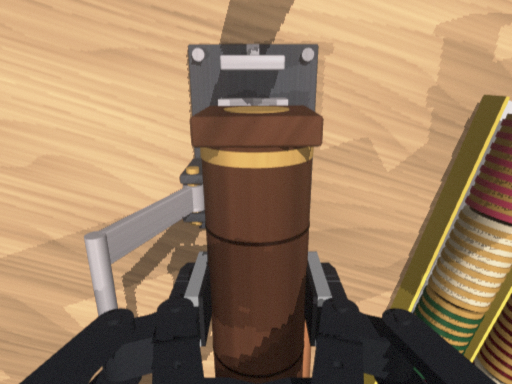

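The former is held straight over the cradle, with the front square at (192..322, 108..147), the stop at (220..285, 62) and the strap fully back on the left. I compute where the former's end lies relative to the tool.

```bash
python3 - <<'E'
from h import *
w=cam("wrist");s=ctrl.get_state();T=s["eef_pos"]
def loc(P): d=np.array(P)[:,:2]-T[:2]; return np.round(np.column_stack([c_*d[:,0]+s_*d[:,1],-s_*d[:,0]+c_*d[:,1]]),4)
for z in(.033,.034,.036):print(loc(plane(w,[[192,112],[322,112],[257,147],[205,165],[311,165],[209,300],[305,300]],T[2]+z)).tolist())
P=plane(w,[[220,69],[285,69]],.064);d=P[:,:2]-O;print("stop in cradle",np.column_stack([c_*d[:,0]+s_*d[:,1],-s_*d[:,0]+c_*d[:,1]]))
go(*cr(-.008,0),.036,YAW+np.pi/2)
E
```

```text
[[0.0739, 0.0185], [0.0737, -0.022], [0.0628, -0.0017], [0.0569, 0.0153], [0.0568, -0.0194], [0.0045, 0.0167], [0.0044, -0.0196]]
[[0.074, 0.0183], [0.0738, -0.0219], [0.063, -0.0017], [0.0572, 0.0152], [0.057, -0.0193], [0.0052, 0.0165], [0.0051, -0.0195]]
[[0.0742, 0.0179], [0.074, -0.0215], [0.0634, -0.0017], [0.0577, 0.0149], [0.0575, -0.0189], [0.0067, 0.0161], [0.0066, -0.0191]]
stop in cradle [[ 0.07798669  0.03074097]
 [ 0.07777195 -0.02570923]]
t 17.60 shift [4.400e-03 1.000e-04 2.037e-01] rz -0.002 q6 0.58 tcp [ 0.5332 -0.3078  0.2397] F [-0.18  1.07 -5.2 ] tilt [-0.     0.001 -1.   ]
```

```bash
python3 inch.py '[{"tx":0.002,"tz":0.05,"az":-0.002,"aperture":0.3},{"tx":0.0044,"tz":0.1,"az":-0.002,"aperture":0.3},{"tx":0.0044,"tz":0.14,"az":-0.002,"aperture":0.3},{"tx":0.0044,"tz":0.17,"az":-0.002,"aperture":0.3},{"tx":0.0044,"tz":0.185,"az":-0.002,"aperture":0.3},{"tx":0.0044,"tz":0.19,"az":-0.002,"aperture":0.3},{"tx":0.0044,"tz":0.19,"az":-0.002,"aperture":0.3}]' && python3 inch.py '[{"tz":0.005,"aperture":0.3},{"tz":0.01,"aperture":0.3},{"tz":0.013,"aperture":0.3},{"tz":0.013,"aperture":0.3},{"tz":0.013,"aperture":0.3}]'
python3 - <<'E'
from h import *
s=ctrl.get_state();d=s["eef_pos"][:2]-O;print("cradle xy",c_*d[0]+s_*d[1],-s_*d[0]+c_*d[1]);go(*cr(-.008,0),.035,YAW+np.pi/2)
cv2.imwrite("pics/s4.png",cam("side")["img"])
E
```

```text
time: 18.48
eef_pos: [0.5386, -0.3065, 0.0511]
tcp_rot: [0.988, 0.152, 0.001, 0.001]
contact_force: [-0.8, -0.0, -5.0]
opening: 0.463
finger_force: 97.1
time: 19.1
eef_pos: [0.5376, -0.3062, 0.0369]
tcp_rot: [0.988, 0.151, -0.0, -0.0]
contact_force: [-1.2, 0.3, -4.8]
opening: 0.463
finger_force: 97.2
cradle xy -0.007726143971642914 0.00012518983015829665
t 19.10 shift [-0.0003  0.0001  0.0019] rz 0.002 q6 0.59 tcp [ 0.5376 -0.3062  0.0369] F [-1.23  0.3  -4.76] tilt [-0.  0. -1.]
```

```bash
for i in 1 2 3; do python3 inch.py '[{"tz":0.0015,"aperture":0.3},{"tz":0.0015,"aperture":0.3},{"tz":0.0015,"aperture":0.3}]'|grep -E "eef|contact"; done
```

```text
eef_pos: [0.5378, -0.3062, 0.0364]
contact_force: [-3.1, 4.4, 4.1]
eef_pos: [0.5378, -0.3063, 0.0363]
contact_force: [-6.1, 5.4, 10.2]
eef_pos: [0.5379, -0.3063, 0.0363]
contact_force: [-9.7, 9.0, 18.1]
```

Contact is at z 0.0364, with a sideways force towards cradle +y, so the saddles lie 1–2 mm further that way. Let it drop into the Vs, regrip gently and read the side force.

```bash
python3 inch.py '[{"tz":-0.003,"aperture":0.6},{"ty":-0.0015,"tz":-0.004,"aperture":0.6},{"ty":-0.0015,"tz":-0.004,"aperture":0.6}]'; python3 inch.py '[{"aperture":0.3},{"aperture":0.3},{"aperture":0.3},{"aperture":0.3}]' 30
python3 - <<'E'
from h import *
s=ctrl.get_state();T=s["eef_pos"];d=T[:2]-O;print("cradle xy",c_*d[0]+s_*d[1],-s_*d[0]+c_*d[1]);F=s["contact_force"];print("F cradle",c_*F[0]+s_*F[1],-s_*F[0]+c_*F[1],F[2])
E
```

```text
time: 20.65
eef_pos: [0.5381, -0.3058, 0.037]
tcp_rot: [0.988, 0.151, 0.001, 0.001]
contact_force: [1.1, -1.1, 1.4]
opening: 0.6
finger_force: 1.0
time: 21.15
eef_pos: [0.5376, -0.3049, 0.0369]
tcp_rot: [0.989, 0.151, 0.0, 0.0]
contact_force: [-1.1, 1.2, 5.3]
opening: 0.478
finger_force: 30.6
cradle xy -0.007355900532224599 0.001348657946073451
F cradle -0.7038585136693136 1.472916032249789 5.3158922062458265
```

```bash
cat > f.py <<'E'
from h import *
s=ctrl.get_state();T=s["eef_pos"];d=T[:2]-O;F=s["contact_force"]
print("cradle xy",np.round([c_*d[0]+s_*d[1],-s_*d[0]+c_*d[1],T[2]],4),"F cradle",np.round([c_*F[0]+s_*F[1],-s_*F[0]+c_*F[1],F[2]],1))
E
python3 inch.py '[{"tx":0.002,"aperture":0.3},{"tx":0.004,"aperture":0.3},{"tx":0.004,"aperture":0.3}]' >/dev/null;python3 f.py
for i in 1 2 3; do python3 inch.py '[{"tx":0.001,"aperture":0.3},{"tx":0.0015,"aperture":0.3},{"tx":0.0015,"aperture":0.3}]' >/dev/null;python3 f.py;done
```

```text
cradle xy [-0.0072  0.0014  0.0369] F cradle [-12.4   1.8  11.1]
cradle xy [-0.0072  0.0014  0.0369] F cradle [-16.2   2.   12.1]
cradle xy [-0.0062  0.0014  0.0368] F cradle [-18.4   1.1  13.6]
cradle xy [-0.0048  0.0014  0.0368] F cradle [-18.9   1.6  14.7]
```

```bash
python3 inch.py '[{"tz":-0.002,"aperture":0.3},{"tz":-0.004,"aperture":0.3},{"tz":-0.004,"aperture":0.3}]' >/dev/null;python3 f.py; python3 - <<'E'
from h import *
w=cam("wrist");cv2.imwrite("pics/w5.png",w["img"])
E
```

```text
cradle xy [0.0005 0.0028 0.0387] F cradle [ 0.3 -0.4 -4.9]
```

View pics/w5.png

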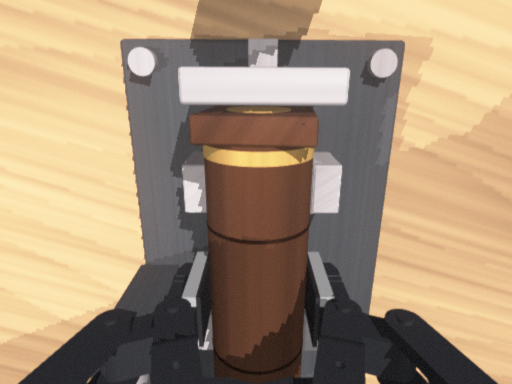

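The former is now slightly lifted: its front square is at (190..317, 110..147), the stop's face edge at row 104 (179..349), and the far saddle spans 183..341. So the former sits about 1–3 mm too far to +y, with a small gap to the stop. I compute the gap.

```bash
python3 - <<'E'
from h import *
w=cam("wrist");T=ctrl.get_state()["eef_pos"]
def loc(uv,z): d=plane(w,uv,z)[:,:2]-O; return np.round(np.column_stack([c_*d[:,0]+s_*d[:,1],-s_*d[:,0]+c_*d[:,1]]),4).tolist()
print("stop",loc([[179,104],[349,104]],.064),"end",loc([[190,111],[317,111]],T[2]+.013+.021),"saddle",loc([[183,210],[341,210],[183,157],[341,157]],.040),"plate corners",loc([[122,40],[404,41]],.012))
E
python3 f.py
```

```text
stop [[0.0769, 0.0283], [0.0771, -0.028]] end [[0.0755, 0.023], [0.0756, -0.016]] saddle [[0.0297, 0.0352], [0.0299, -0.0346], [0.0536, 0.0336], [0.0538, -0.0327]] plate corners [[0.1009, 0.0636], [0.1007, -0.0635]]
cradle xy [0.0007 0.0026 0.0391] F cradle [-0.3  0.5 -5.4]
```

```bash
python3 inch.py '[{"ty":0.0015,"tz":0.001,"aperture":0.3},{"ty":0.0015,"tz":0.002,"aperture":0.3},{"ty":0.0015,"tz":0.0022,"aperture":0.3},{"ty":0.0015,"tz":0.0022,"aperture":0.3}]' >/dev/null;python3 f.py;python3 inch.py '[{"aperture":0.65},{"aperture":0.65},{"aperture":0.65}]' >/dev/null;python3 f.py
python3 - <<'E'
from h import *
w=cam("wrist");cv2.imwrite("pics/w6.png",w["img"][60:260,100:420])
E
```

```text
cradle xy [0.001  0.0001 0.0383] F cradle [ 0.3  0.  -4.6]
cradle xy [ 0.0013 -0.0007  0.0392] F cradle [ 0.5  0.4 -0.4]
```

View pics/w6.png

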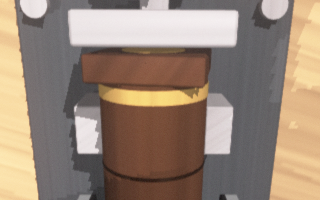

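Seated: the barrel centre (col 154) lines up with the saddle (77..232) and the stop (70..238), with a small gap left at the stop. Regrip lightly and nudge along.

```bash
python3 inch.py '[{"ty":-0.0007,"aperture":0.3},{"ty":-0.0007,"aperture":0.3},{"ty":-0.0007,"aperture":0.3},{"ty":-0.0007,"aperture":0.3}]' 25 >/dev/null;python3 f.py
for i in 1 2 3; do python3 inch.py '[{"tx":0.001,"aperture":0.3},{"tx":0.001,"aperture":0.3},{"tx":0.001,"aperture":0.3}]' >/dev/null;python3 f.py;done
```

```text
cradle xy [0.001  0.0013 0.0389] F cradle [-1.   3.8  5.6]
cradle xy [0.001  0.0013 0.0389] F cradle [-4.4  3.7  6.9]
cradle xy [0.001  0.0013 0.0388] F cradle [-7.4  4.5  9.1]
cradle xy [0.001  0.0013 0.0388] F cradle [-9.9  3.7 10.4]
```

```bash

for i in 1 2 3; do python3 inch.py '[{"tx":0.0005,"tz":-0.0012,"aperture":0.3},{"tx":0.0005,"tz":-0.0012,"aperture":0.3}]' >/dev/null;python3 f.py;done
python3 - <<'E'
from h import *
w=cam("wrist");cv2.imwrite("pics/w7.png",cv2.resize(w["img"][85:165,160:360],None,fx=3,fy=3))
E
```

```text
cradle xy [0.0015 0.0013 0.0389] F cradle [-8.4  1.8  4.9]
cradle xy [0.0031 0.0014 0.039 ] F cradle [-5.5 -0.7 -4.6]
cradle xy [0.003  0.0014 0.0394] F cradle [-5.6 -2.7 -7.1]
```

View pics/w7.png

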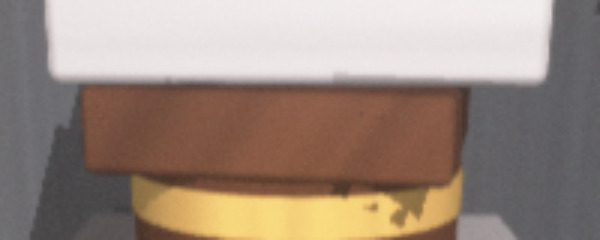

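The square's front edge is now against the stop's face, with no gap visible. Ease down and release.

```bash
python3 inch.py '[{"tz":0.0012,"aperture":0.3},{"tz":0.0024,"aperture":0.3},{"tz":0.0024,"aperture":0.3}]' >/dev/null;python3 f.py;python3 inch.py '[{"aperture":0.65},{"aperture":0.65},{"aperture":0.65}]' >/dev/null;python3 f.py
python3 - <<'E'
from h import *
w=cam("wrist");cv2.imwrite("pics/w8.png",cv2.resize(w["img"][80:230,140:380],None,fx=2.5,fy=2.5))
def loc(uv,z): d=plane(w,uv,z)[:,:2]-O; return np.round(np.column_stack([c_*d[:,0]+s_*d[:,1],-s_*d[:,0]+c_*d[:,1]]),4).tolist()
np.savez("w8.npz",**w)
E
```

```text
cradle xy [0.0031 0.0014 0.0389] F cradle [-8.7  2.2  2.6]
cradle xy [0.0061 0.0003 0.0399] F cradle [-0.4  0.4 -0.5]
```

View pics/w8.png

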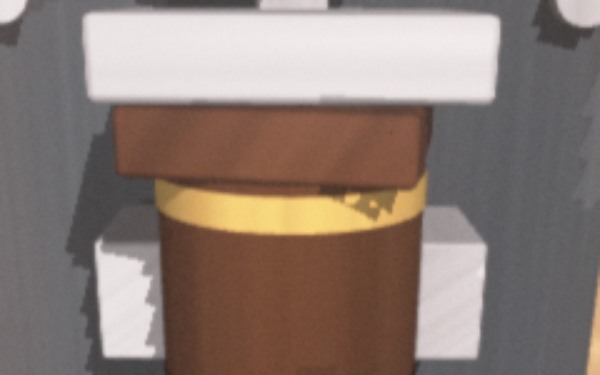

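Seated against the stop: barrel cols 160–420 against saddle 97–487 and the stop face. Retreat upward, then locate the handle.

```bash
python3 inch.py '[{"tz":-0.05,"aperture":0.65},{"tz":-0.1,"aperture":0.65},{"tz":-0.15,"aperture":0.65},{"tz":-0.21,"aperture":0.65},{"tx":0.05,"tz":-0.24,"aperture":0.65},{"tx":0.05,"tz":-0.24,"aperture":0.65},{"tx":0.05,"tz":-0.24,"aperture":0.65}]'
python3 - <<'E'
from h import *
w=cam("wrist");s=cam("side");t=cam("top");np.savez("w9.npz",**w)
im=np.zeros((600,800,3),np.uint8)
im[:384,:512]=w["img"]; a=cv2.resize(s["img"][100:180,255:351],None,fx=3,fy=3);im[:240,512:800]=a; b=cv2.resize(t["img"][150:255,325:425],None,fx=2,fy=2);im[384:594,:200]=b
cv2.imwrite("pics/w9.png",im)
for uv in([97,240],): pass
E
```

```text
time: 28.15
eef_pos: [0.5972, -0.2864, 0.2783]
tcp_rot: [0.988, 0.152, -0.001, -0.0]
contact_force: [0.3, -0.4, -0.8]
opening: 0.65
finger_force: 0.0
```

View pics/w9.png

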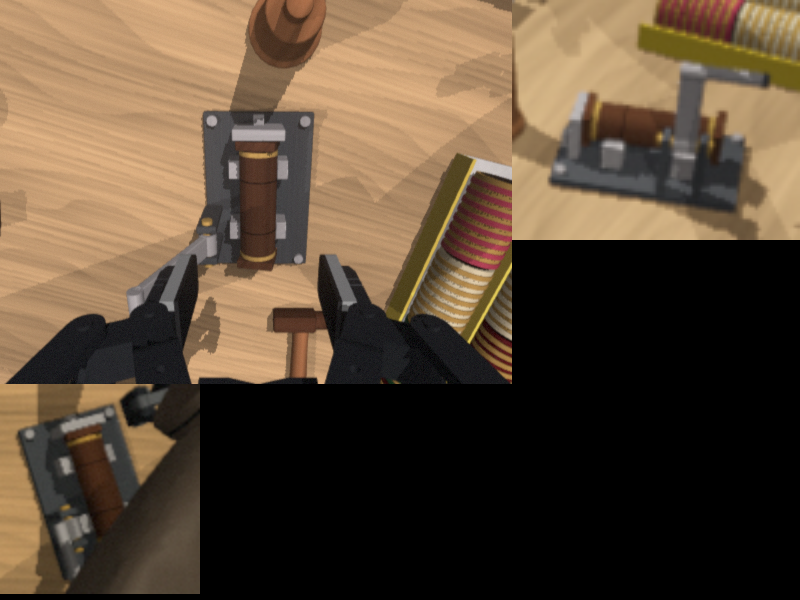

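That is 14 pictures viewed, so from here I work from numbers only. In this one the former is in the cradle with the strap back. The handle's corner is at wrist pixel (135,293); the side view shows the handle from (312,123) to (340,127). I check the handle position with these rays.

```bash
python3 - <<'E'
from h import *
d=np.load("w9.npz");w={k:d[k] for k in d};s=cam("side")
def C(P): q=np.atleast_2d(P)[:,:2]-O; return np.round(np.column_stack([c_*q[:,0]+s_*q[:,1],-s_*q[:,0]+c_*q[:,1],np.atleast_2d(P)[:,2]]),4).tolist()
for z in(.1826,.185,.188): print(z,C(plane(s,[[340.3,126.7],[326,124.7],[312,122.7]],z)),C(plane(w,[[135,293]],z)))
x,e=tri(w,[135,293],s,[311,122.5]);print(C(x),e)
# prediction check: where ideal handle end/grip project
for y,z in((.0997,.1826),(.0923,.1854)):
  print([np.round(proj(s,[*cr(a,y),z])[0],1).tolist() for a in(-.102,-.078,-.05)],[np.round(proj(w,[*cr(a,y),z])[0],1).tolist() for a in(-.102,-.078,-.05)])
p=cr(-.080,.0985);go(*p,.26,YAW+np.pi/2);go(*p,.165,YAW+np.pi/2)
E
```

```text
0.1826 [[-0.1057, 0.1008, 0.1826], [-0.0667, 0.1003, 0.1826], [-0.0281, 0.0995, 0.1826]] [[-0.0269, 0.1006, 0.1826]]
0.185 [[-0.1055, 0.1048, 0.185], [-0.0667, 0.1043, 0.185], [-0.0283, 0.1036, 0.185]] [[-0.0253, 0.0996, 0.185]]
0.188 [[-0.1053, 0.1099, 0.188], [-0.0668, 0.1094, 0.188], [-0.0285, 0.1087, 0.188]] [[-0.0232, 0.0983, 0.188]]
[[-0.0257, 0.1003, 0.1835]] [np.float64(0.0004801133947942677), np.float64(0.0004801133947942815)]
[[339.0, 126.3], [330.1, 125.1], [319.9, 123.8]] [[145.8, 365.1], [142.9, 343.3], [139.3, 316.5]]
[[339.3, 124.0], [330.5, 122.9], [320.3, 121.5]] [[153.2, 367.6], [150.5, 345.8], [147.1, 318.7]]
t 28.35 shift [-0.1341 -0.0975  0.0181] rz 0.001 q6 0.67 tcp [ 0.5965 -0.2868  0.2776] F [ 0.09 -0.2   0.19] tilt [-0.003  0.002 -1.   ]
t 28.35 shift [-0.134  -0.0972  0.1131] rz 0.001 q6 0.67 tcp [ 0.5965 -0.2868  0.2776] F [ 0.09 -0.2   0.19] tilt [-0.003  0.002 -1.   ]
```

```bash
python3 inch.py '[{"tx":-0.04,"ty":-0.03,"aperture":0.6},{"tx":-0.09,"ty":-0.065,"aperture":0.6},{"tx":-0.134,"ty":-0.099,"tz":0.018,"aperture":0.6},{"tx":-0.134,"ty":-0.099,"tz":0.07,"aperture":0.6},{"tx":-0.134,"ty":-0.099,"tz":0.105,"aperture":0.6},{"tx":-0.134,"ty":-0.099,"tz":0.113,"aperture":0.6},{"tx":-0.134,"ty":-0.099,"tz":0.113,"aperture":0.6}]' && python3 f.py && python3 inch.py '[{"aperture":0},{"aperture":0},{"aperture":0},{"aperture":0},{"aperture":0}]' 40 && python3 f.py
```

```text
time: 29.22
eef_pos: [0.4401, -0.2326, 0.1665]
tcp_rot: [0.989, 0.151, -0.0, -0.0]
contact_force: [-0.1, -0.4, 1.5]
opening: 0.601
finger_force: 0.0
cradle xy [-0.079   0.0993  0.1665] F cradle [-0.2 -0.4  1.5]
time: 29.85
eef_pos: [0.4408, -0.2326, 0.168]
tcp_rot: [0.988, 0.151, 0.001, 0.001]
contact_force: [-2.2, 2.6, 5.3]
opening: 0.136
finger_force: 39.0
cradle xy [-0.0782  0.0991  0.168 ] F cradle [-1.4  3.1  5.3]
```

```bash
python3 inch.py '[{"ty":0.0227,"tz":-0.0065,"aperture":0},{"ty":0.0461,"tz":-0.0084,"aperture":0},{"ty":0.0695,"tz":-0.0055,"aperture":0},{"ty":0.0919,"tz":0.0019,"aperture":0},{"ty":0.1123,"tz":0.0136,"aperture":0},{"ty":0.13,"tz":0.0292,"aperture":0},{"ty":0.1443,"tz":0.0479,"aperture":0},{"ty":0.1545,"tz":0.0692,"aperture":0},{"ty":0.1593,"tz":0.0862,"aperture":0},{"ty":0.1605,"tz":0.093,"aperture":0}]' && python3 f.py; for i in 1 2; do python3 inch.py '[{"ty":0.0005,"tz":0.006,"aperture":0},{"ty":0.0005,"tz":0.006,"aperture":0}]'|grep opening; python3 f.py; done
```

```text
time: 31.1
eef_pos: [0.4875, -0.3845, 0.0717]
tcp_rot: [0.988, 0.151, -0.001, -0.002]
contact_force: [-1.4, 3.0, 0.5]
opening: 0.133
finger_force: 39.5
cradle xy [-0.0788 -0.0598  0.0717] F cradle [-0.5  3.2  0.5]
opening: 0.132
cradle xy [-0.0788 -0.0603  0.0668] F cradle [-0.2  4.5  0.5]
opening: 0.133
cradle xy [-0.0788 -0.0604  0.0612] F cradle [-1.5  5.8  1.3]
```

```bash
for i in 1 2 3; do python3 inch.py '[{"tz":0.0012,"aperture":0},{"tz":0.0012,"aperture":0}]' >/dev/null; python3 f.py; done
```

```text
cradle xy [-0.0788 -0.0603  0.0608] F cradle [-2.   8.2  4. ]
cradle xy [-0.0788 -0.0603  0.0606] F cradle [-2.   9.4  7.5]
cradle xy [-0.0788 -0.0604  0.0604] F cradle [-2.5 10.8 10.9]
```

```bash
python3 inch.py '[{"ty":-0.002,"tz":-0.002,"aperture":0},{"ty":-0.003,"tz":-0.003,"aperture":0}]' >/dev/null; python3 f.py; python3 inch.py '[{"aperture":0.3},{"aperture":0.3},{"aperture":0.3},{"tz":-0.03,"aperture":0.3},{"tz":-0.07,"aperture":0.3},{"tz":-0.12,"aperture":0.3},{"tz":-0.17,"aperture":0.3},{"tz":-0.2,"aperture":0.3},{"tz":-0.2,"aperture":0.3}]'
python3 - <<'E'
from m import *
t=cam("top");former_near(t,.45,.089);former_near(t,.598,.302,.026);go(.45,.089,.15,.095)
s=cam("side");
# handle in side view: predicted pixels of the bar for strap angles
for a in(-.05,0,.04,.1): print(a,[np.round(proj(s,[*cr(x,.056-.118*np.cos(a)),.073+.118*np.sin(a)])[0],1).tolist() for x in(-.102,-.08)])
g=cv2.cvtColor(s["img"],cv2.COLOR_BGR2HSV);np.save("side.npy",s["img"])
w=cam("wrist");np.savez("w10.npz",**w)
E
```

```text
cradle xy [-0.0787 -0.0603  0.062 ] F cradle [-2.5 -1.5 -0.2]
time: 33.72
eef_pos: [0.4888, -0.3849, 0.2647]
tcp_rot: [0.988, 0.151, 0.002, 0.003]
contact_force: [0.1, 1.1, 0.1]
opening: 0.295
finger_force: 0.0
former [0.4042 0.0917] rect [383.1  93.4] [ 88.4 169.8] closing yaw 0.101 area 1059.0 uv [212.7 255.5]
former [0.5989 0.3107] rect [599.9 310.1] [ 43.3 158.1] closing yaw 0.028 area 891.5 uv [128.3 174.9]
t 33.77 shift [ 0.1052 -0.4629  0.1108] rz -1.362 q6 0.44 tcp [ 0.488  -0.384   0.2618] F [-0.1  -0.44  0.28] tilt [ 0.002 -0.002 -1.   ]
-0.05 [[336.2, 131.4], [329.4, 130.5]]
0 [[336.5, 129.9], [329.7, 129.0]]
0.04 [[336.7, 128.6], [329.9, 127.7]]
0.1 [[337.0, 126.8], [330.2, 125.9]]
```

The last former seems to have been knocked (mask centre now at (0.40, 0.09)). I examine its mask numerically, and check the handle's height.

```bash
python3 - <<'E'
from m import *
t=cam("top");s=cam("side")
for n,c in(("top",t),("side",s)):
    for u,k,a in formers(c):
        P=plane(c,u,.021)[0]
        if abs(P[0]-.42)<.12 and abs(P[1]-.09)<.15:
            x,y,w,h=cv2.boundingRect(k);print(n,np.round(u,1),a,(x,y,w,h),np.round(P,3))
# coarse ascii of top region: D brown-dark, y brass, . other
f=t["img"][225:300:2,160:270:2].astype(int);hs=cv2.cvtColor(t["img"],cv2.COLOR_BGR2HSV)[225:300:2,160:270:2]
b,g,r=f[...,0],f[...,1],f[...,2]
m=np.where((hs[...,0]>=17)&(hs[...,0]<30)&(hs[...,1]>150),'y',np.where((r-b>18)&(r<125)&(r>1.38*g),'D',np.where(r<90,'s','.')))
for row in m: print("".join(row))
# bar in side view: column profile at cols 325..336
cols=[326,330,334]
for cc in cols: print(cc,s["img"][120:140,cc].sum(1).tolist())
E
```

```text
top [212.3 255.5] 1060.0 (174, 244, 72, 41) [0.404 0.093 0.021]
top [217.7 205.7] 594.5 (204, 192, 28, 28) [0.528 0.084 0.021]
side [283.5 248.6] 943.0 (265, 219, 38, 62) [0.404 0.097 0.021]
side [243.6 224.7] 648.5 (231, 210, 26, 31) [0.528 0.08  0.021]
.......................................................
.......................................................
.......................................................
...s...................................................
.......................................................
...........................s...........................
.......................................................
.......................................................
.......................................................
.......................................................
.................................DsDDDDyyDD............
...................ssDDDDDDDDDDDDDDDDDDyyDD............
............DDyyDDDDDDDDDDDDDDDDDDDDDDDyyDD............
............DDyyDDDDDDDDDDDDDDDDDDDDDDDDyDD............
............DDyyDDDDDDDDDDDDDDDDDDDDDDDDyDD............
.....
[... 897 characters left out ...]
DDD.....DDD......................................
.......DDDDDDDDD.......................................
........DDDDDDs........................................
.......................................................
.......................................................
.......................................................
.......................................................
326 [226, 229, 224, 242, 345, 471, 482, 475, 398, 292, 277, 400, 479, 477, 474, 472, 446, 331, 290, 308]
330 [225, 224, 225, 223, 243, 347, 462, 447, 451, 363, 249, 327, 453, 461, 459, 460, 463, 467, 467, 465]
334 [222, 228, 226, 226, 225, 238, 327, 453, 474, 411, 306, 278, 391, 473, 473, 463, 459, 457, 451, 450]
```

F1 was knocked about 45 mm towards the base, to x≈0.405. That is just inside the straight-down reach and next to the loose bangle. I can grasp it with the tool tilted about the former's own axis. First a refined pose with the bangle clipped off.

```bash
cat > f1.py <<'E'
from m import *
def f1():
    "last former, clipped clear of the loose bangle, from the top view"
    t=cam("top")
    for u,k,a in formers(t):
        P=plane(t,u,.021)[0]
        if np.hypot(*(P[:2]-[.405,.09]))<.06 and a>500:
            k=k[(k[:,0]>=183)&(k[:,1]<=264-(k[:,0]-184)*.07)]
            q=cv2.minAreaRect((plane(t,k,.021)[:,:2]*1000).astype(np.float32));print("F1",np.round(q[0],1),np.round(q[1],1),round(q[2],2))
f1()
E
python3 f1.py; python3 - <<'E'
from h import *
go(.44,.089,.18,.08)
E
```

```text
F1 [408.7  88.4] [ 39.7 154.5] 5.25
t 34.02 shift [ 0.0965 -0.4642  0.0798] rz -1.347 q6 0.44 tcp [ 0.4869 -0.383   0.2584] F [-0.22 -0.18 -0.82] tilt [-0.003  0.003 -1.   ]
```

```bash
python3 inch.py '[{"tx":0.01,"ty":-0.05,"az":-0.15,"aperture":0.75},{"tx":0.02,"ty":-0.1,"tz":0.01,"az":-0.3,"aperture":0.75},{"tx":0.032,"ty":-0.155,"tz":0.02,"az":-0.45,"aperture":0.75},{"tx":0.044,"ty":-0.21,"tz":0.03,"az":-0.6,"aperture":0.75},{"tx":0.055,"ty":-0.265,"tz":0.04,"az":-0.75,"aperture":0.75},{"tx":0.067,"ty":-0.32,"tz":0.05,"az":-0.9,"aperture":0.75},{"tx":0.078,"ty":-0.375,"tz":0.06,"az":-1.05,"aperture":0.75},{"tx":0.09,"ty":-0.43,"tz":0.07,"az":-1.2,"aperture":0.75},{"tx":0.0965,"ty":-0.4642,"tz":0.08,"az":-1.355,"aperture":0.75},{"tx":0.0965,"ty":-0.4642,"tz":0.08,"az":-1.355,"aperture":0.75}]'
python3 - <<'E'
from m import *
w=cam("wrist");former_near(w,.408,.089,r=.06);cv2.imwrite("pics/w11.png",w["img"])
th=.15;g=np.array([.408,.089,.027]);T=g+.019*np.array([-np.sin(th),0,-np.cos(th)])
print(T);go(*T,.092);s=ctrl.get_state();print(np.round(s["qpos"],2))
t=cam("top");sd=cam("side")
f=sd["img"]
for cc in(326,330,334): print(cc,f[118:138,cc].sum(1).tolist())
E
python3 f1.py
```

```text
time: 35.28
eef_pos: [0.439, 0.09, 0.1788]
tcp_rot: [0.674, 0.739, -0.001, -0.002]
contact_force: [-0.0, -0.2, 0.2]
opening: 0.75
finger_force: 0.0
former [0.4069 0.0854] rect [407.5  79.2] [ 42.  125.3] closing yaw 0.100 area 5789.5 uv [222.2 176.9]
[0.40516068 0.089      0.00821335]
t 35.33 shift [ 0.0033 -0.0342  0.1715] rz -0.003 q6 -0.12 tcp [0.4399 0.0888 0.1797] F [-0.48  0.14  0.43] tilt [-0.002 -0.    -1.   ]
[-0.03 -0.18  2.16 -0.    1.16 -0.12]
326 [293, 297, 295, 297, 291, 315, 422, 543, 555, 555, 503, 403, 354, 462, 551, 550, 547, 546, 515, 372]
330 [293, 292, 294, 296, 295, 291, 321, 425, 533, 525, 547, 487, 344, 391, 524, 536, 531, 533, 525, 499]
334 [314, 294, 294, 298, 294, 294, 293, 316, 405, 524, 547, 510, 430, 357, 451, 545, 544, 537, 532, 526]
```

```bash
python3 inch.py '[{"tx":0.003,"ty":-0.02,"tz":0.03,"ax":0.08,"az":-0.003,"aperture":0.75},{"tx":0.003,"ty":-0.035,"tz":0.06,"ax":0.15,"az":-0.003,"aperture":0.75},{"tx":0.003,"ty":-0.035,"tz":0.1,"ax":0.15,"az":-0.003,"aperture":0.75},{"tx":0.003,"ty":-0.035,"tz":0.11,"ax":0.15,"az":-0.003,"aperture":0.75},{"tx":0.003,"ty":-0.035,"tz":0.11,"ax":0.15,"az":-0.003,"aperture":0.75}]'
python3 - <<'E'
from h import *
go(.404,.089,.009);print(np.round(ctrl.get_state()["qpos"],2))
E
python3 f1.py
```

```text
time: 36.1
eef_pos: [0.4059, 0.0875, 0.071]
tcp_rot: [0.673, 0.736, -0.055, -0.051]
contact_force: [0.0, 0.3, 0.2]
opening: 0.748
finger_force: 0.0
t 36.10 shift [0.0017 0.0076 0.0616] rz 0.000 q6 -0.10 tcp [0.4059 0.0875 0.071 ] F [0.03 0.34 0.16] tilt [-0.149 -0.013 -0.989]
[-0.02  0.    2.23 -0.02  1.06 -0.1 ]
```

```bash
python3 inch.py '[{"tx":0.001,"ty":0.004,"tz":0.03,"aperture":0.75},{"tx":0.0017,"ty":0.0076,"tz":0.055,"aperture":0.75},{"tx":0.0017,"ty":0.0076,"tz":0.0616,"aperture":0.75},{"tx":0.0017,"ty":0.0076,"tz":0.0616,"aperture":0.75}]' && python3 f.py && python3 inch.py '[{"aperture":0.3},{"aperture":0.3},{"aperture":0.3},{"aperture":0.3},{"aperture":0.3}]' 60 && python3 inch.py '[{"ty":-0.003,"tz":-0.02,"aperture":0.3},{"ty":-0.012,"tz":-0.08,"aperture":0.3},{"ty":-0.015,"tz":-0.1,"aperture":0.3},{"ty":-0.015,"tz":-0.1,"aperture":0.3},{"ty":-0.015,"tz":-0.1,"aperture":0.3},{"ty":-0.015,"tz":-0.1,"aperture":0.3}]'; python3 inch.py '[{"aperture":0.3},{"aperture":0.3}]'; python3 - <<'E'
from h import *
th=.15;P=np.array([.448,.302,.05])+[-.003,0,0]
go(.445,.302,.12,.023);go(.445,.302,.013,.023)
E
```

```text
time: 36.65
eef_pos: [0.4047, 0.0896, 0.0098]
tcp_rot: [0.672, 0.736, -0.055, -0.05]
contact_force: [-1.4, 0.4, 0.4]
opening: 0.75
finger_force: 0.0
cradle xy [-0.0169  0.4175  0.0098] F cradle [-1.3  0.8  0.4]
time: 37.28
eef_pos: [0.4053, 0.0896, 0.0105]
tcp_rot: [0.672, 0.737, -0.054, -0.05]
contact_force: [-0.9, 0.2, 5.6]
opening: 0.469
finger_force: 60.7
time: 38.02
eef_pos: [0.4026, 0.0896, 0.1083]
tcp_rot: [0.672, 0.736, -0.056, -0.052]
contact_force: [-0.1, -0.1, -2.2]
opening: 0.47
finger_force: 61.3
time: 38.28
eef_pos: [0.4036, 0.0896, 0.1093]
tcp_rot: [0.672, 0.736, -0.056, -0.051]
contact_force: [0.8, 0.3, -1.8]
opening: 0.468
finger_force: 61.3
t 38.27 shift [ 0.2078  0.0583 -0.0196] rz 0.068 q6 -0.10 tcp [0.4036 0.0896 0.1093] F [ 0.8   0.26 -1.75] tilt [-0.15  -0.013 -0.989]
t 38.27 shift [0.2077 0.0744 0.0862] rz 0.068 q6 -0.10 tcp [0.4036 0.0896 0.1093] F [ 0.8   0.26 -1.75] tilt [-0.15  -0.013 -0.989]
```

```bash
python3 inch.py '[{"tx":0.05,"ty":0.014,"tz":-0.01,"az":0.02,"aperture":0.3},{"tx":0.1,"ty":0.028,"tz":-0.02,"az":0.04,"aperture":0.3},{"tx":0.15,"ty":0.042,"tz":-0.02,"az":0.06,"aperture":0.3},{"tx":0.2,"ty":0.058,"tz":-0.02,"az":0.068,"aperture":0.3},{"tx":0.2077,"ty":0.0583,"tz":-0.0196,"az":0.068,"aperture":0.3},{"tx":0.2077,"ty":0.0583,"tz":-0.0196,"az":0.068,"aperture":0.3},{"tx":0.2077,"ty":0.0583,"tz":-0.0196,"az":0.068,"aperture":0.3}]'
python3 - <<'E'
from h import *
go(.445,.302,.0165,.023)
E
```

```text
time: 39.15
eef_pos: [0.4451, 0.3009, 0.1203]
tcp_rot: [0.697, 0.713, -0.057, -0.049]
contact_force: [-0.2, 0.3, -2.0]
opening: 0.468
finger_force: 61.1
t 39.15 shift [0.0022 0.0155 0.1026] rz -0.002 q6 0.34 tcp [0.4451 0.3009 0.1203] F [-0.17  0.33 -2.  ] tilt [-0.15  -0.014 -0.989]
```

```bash
python3 inch.py '[{"tx":0.001,"ty":0.008,"tz":0.05,"aperture":0.3},{"tx":0.002,"ty":0.013,"tz":0.085,"aperture":0.3},{"tx":0.0022,"ty":0.0155,"tz":0.1,"aperture":0.3},{"tx":0.0022,"ty":0.0155,"tz":0.1026,"aperture":0.3},{"tx":0.0022,"ty":0.0155,"tz":0.1026,"aperture":0.3},{"tx":0.0022,"ty":0.0155,"tz":0.1026,"aperture":0.3}]' && python3 inch.py '[{"aperture":0.7},{"aperture":0.7},{"aperture":0.7},{"ty":-0.008,"tz":-0.05,"aperture":0.7},{"ty":-0.015,"tz":-0.1,"aperture":0.7},{"ty":-0.03,"tz":-0.16,"ax":-0.15,"aperture":0.7},{"ty":-0.04,"tz":-0.2,"ax":-0.15,"aperture":0.7},{"ty":-0.04,"tz":-0.2,"ax":-0.15,"aperture":0.7}]'
python3 - <<'E'
from m import *
t=cam("top");s=cam("side")
for L in((.598,.303),(.448,.301)):
    a=former_near(t,*L,.026);b=former_near(s,*L,.026)
    if a is not None and b is not None:print(tri(t,a,s,b))
go(*cr(-.05,-.03),.27,YAW+np.pi/2)
E
```

```text
time: 39.9
eef_pos: [0.4466, 0.3036, 0.0184]
tcp_rot: [0.697, 0.713, -0.056, -0.048]
contact_force: [0.2, -0.5, -2.1]
opening: 0.468
finger_force: 61.3
time: 40.9
eef_pos: [0.4373, 0.3061, 0.2258]
tcp_rot: [0.698, 0.716, 0.001, 0.005]
contact_force: [-0.3, 0.2, -0.3]
opening: 0.696
finger_force: 0.0
former [0.5989 0.3097] rect [600.  308.8] [ 43.3 159.9] closing yaw 0.028 area 897.0 uv [128.7 174.9]
former [0.5977 0.3109] rect [597.  304.3] [ 50.5 163.1] closing yaw 0.023 area 1004.0 uv [161.9 276.6]
(array([0.59905231, 0.31015391, 0.0240856 ]), [np.float64(0.00023608755215358097), np.float64(0.00023608755215340615)])
former [0.448  0.3029] rect [449.1 302.3] [ 39.1 159.6] closing yaw 0.025 area 966.5 uv [127.2 235.4]
former [0.447  0.3047] rect [447.1 297.8] [ 45.6 163.8] closing yaw 0.035 area 1124.0 uv [219.5 305.6]
(array([0.44799243, 0.30362383, 0.02362584]), [np.float64(4.193147268437522e-05), np.float64(4.193147268444679e-05)])
t 41.00 shift [-0.6544  0.0552 -0.0431] rz 1.293 q6 0.40 tcp [0.4354 0.3049 0.2205] F [ 0.16  0.06 -0.48] tilt [ 0.001 -0.01  -1.   ]
```

Both wooden formers are in their lanes (z≈0.024, within about 8 mm of centre). The arm is clear of the cradle, so I check the strap and the seated former numerically from the two fixed views.

```bash
python3 - <<'E'
from m import *
t=cam("top");s=cam("side")
def grey(c,x0,y0,x1,y1,v):
    h=cv2.cvtColor(c["img"],cv2.COLOR_BGR2HSV);m=((h[...,1]<55)&(h[...,2]>v)).astype(np.uint8);o=np.zeros_like(m);o[y0:y1,x0:x1]=m[y0:y1,x0:x1];return o
C=lambda P:np.round([c_*(P[0]-O[0])+s_*(P[1]-O[1]),-s_*(P[0]-O[0])+c_*(P[1]-O[1]),P[2]],4)
for n,c,b in(("top",t,(325,150,425,255)),("side",s,(255,105,345,185))):
    m=grey(c,*b,110)
    for k in cv2.findContours(m,cv2.RETR_EXTERNAL,cv2.CHAIN_APPROX_NONE)[0]:
        if cv2.contourArea(k)>15: print(n,cv2.boundingRect(k),cv2.contourArea(k))
sub=lambda c,x0,y0,x1,y1:"\n".join("".join(" .:-=+*#%@"[min(9,int(v)//26)] for v in r) for r in c["img"][y0:y1,x0:x1].mean(2))
print(sub(s,296,112,345,160));print(sub(t,350,195,420,245))
for a in(-.05,0,.04):
    X=[[*cr(x,.056-.118*np.cos(a)),.073+.118*np.sin(a)] for x in(-.103,-.03)]; print(a,np.round(proj(t,X),1).tolist(),np.round(proj(s,X),1).tolist())
E
```

```text
top (358, 204, 60, 31) 521.5
top (355, 187, 6, 8) 19.5
top (356, 165, 22, 9) 68.5
side (306, 134, 13, 20) 131.5
::::::..:::::::::::::::::::::::::::::::::::::::::
:::::::.:::::::::::::::::::::::::::::::::::::::::
::::::::.::::::::::::::::::::::::::::::::::::::::
::::::::.::::::::::::::::::::::::::::::::::::::::
:::::::::.:::::::::::::::::::::::::::::::::::::.:
:::::::::::::::::::::::::::::::::::::::::::::::::
:::::::::.:::::::::::::::::::::::::::::::::::::::
::::::::::.::::::::::::::::::::::::::::::::.:::::
::::::::::.::::::::::::::::::::::::::::::::::::::
::::::::::.::::::::::::::::::::::::::::::::::::::
::::::::::.::::::::::::::::::::::::::::::::::::::
::::::::::::::::::::::::::::::::::::..:::::::::::
:::::::::::.::::::.:::::::::::::..:::.::::.::::::
:::::::::::.::::::.:::::.:..:.::.:............:..
::::::::::::::::.:.:::.........:.................
::::::::::::...:.................................
:::::::::::......................................
:::::::::::......................................
:::::::::::.................................::---
:::::::::::........................:::
[... 4472 characters left out ...]
.. ...... ....... .  ... ..........:::::::::-==================
::::. .... ... ... .... ... .. . ........::::::::-====================
::::. ..... .. ...... ....  ...........:::.::::-======================
::::.  ............. ..  .........::..::::-::::-======================
:::::  . ....  ...... ........:::::::::::---::::-=====================
:::::.  ..... .. .........::::::::::::---==-::::-=====================
:::::. . ....   .....:::::::::::::---======-:::::-====================
-0.05 [[415.6, 235.3], [405.7, 206.0]] [[336.5, 131.5], [314.2, 128.5]]
0 [[416.7, 235.3], [406.8, 205.8]] [[336.8, 129.9], [314.4, 126.9]]
0.04 [[417.6, 235.3], [407.6, 205.6]] [[337.0, 128.7], [314.6, 125.7]]
```

```bash
python3 - <<'E'
from h import *
go(*cr(.05,0),.2,YAW+np.pi/2)
E
```

```text
t 41.10 shift [-0.5969  0.144   0.0248] rz 1.292 q6 0.40 tcp [0.4347 0.3044 0.2184] F [-1.02 -0.11  0.09] tilt [-0.003 -0.011 -1.   ]
```

```bash
python3 inch.py '[{"tx":-0.06,"ty":0.014,"az":0.13,"aperture":0.5},{"tx":-0.12,"ty":0.029,"az":0.26,"aperture":0.5},{"tx":-0.18,"ty":0.043,"az":0.39,"aperture":0.5},{"tx":-0.24,"ty":0.058,"az":0.52,"aperture":0.5},{"tx":-0.3,"ty":0.072,"az":0.65,"aperture":0.5},{"tx":-0.36,"ty":0.087,"az":0.78,"aperture":0.5},{"tx":-0.42,"ty":0.101,"az":0.91,"aperture":0.5},{"tx":-0.48,"ty":0.116,"az":1.04,"aperture":0.5},{"tx":-0.54,"ty":0.13,"az":1.17,"aperture":0.5},{"tx":-0.5969,"ty":0.144,"tz":0.0248,"az":1.292,"aperture":0.5}]' >/dev/null; python3 inch.py '[{"aperture":0.5},{"aperture":0.5},{"aperture":0.5}]'
python3 - <<'E'
from m import *
w=cam("wrist");s=cam("side");np.savez("w12.npz",**w);np.savez("s12.npz",**s)
C=lambda P:np.round([c_*(P[0]-O[0])+s_*(P[1]-O[1]),-s_*(P[0]-O[0])+c_*(P[1]-O[1]),P[2]],4)
for n,c in(("w",w),("s",s)):
    h=cv2.cvtColor(c["img"],cv2.COLOR_BGR2HSV);m=((h[...,1]<50)&(h[...,2]>100)).astype(np.uint8)
    if n=="s": o=np.zeros_like(m);o[105:185,255:350]=m[105:185,255:350];m=o
    for k in cv2.findContours(m,cv2.RETR_EXTERNAL,cv2.CHAIN_APPROX_NONE)[0]:
        if cv2.contourArea(k)>60: print(n,cv2.boundingRect(k),cv2.contourArea(k))
for a in(-.05,0,.04):
    X=[[*cr(x,.056-.118*np.cos(a)),.073+.118*np.sin(a)] for x in(-.103,-.03)]; print(a,np.round(proj(w,X),1).tolist(),np.round(proj(s,X),1).tolist())
sub=lambda c,x0,y0,x1,y1:"\n".join("".join(" .:-=+*#%@"[min(9,int(v)//26)] for v in r) for r in c["img"][y0:y1,x0:x1].mean(2))
print(sub(s,290,115,345,140))
print("proj stop/end",np.round(proj(w,[[*cr(.077,.028),.064],[*cr(.077,-.028),.064],[*cr(.077,.021),.069],[*cr(.077,-.021),.069]]),1).tolist())
for r in range(95,175): print(r,w["img"][r,[240,257,270]].tolist()) if r%2==0 else 0
E
```

```text
time: 42.72
eef_pos: [0.5935, -0.2864, 0.2023]
tcp_rot: [0.988, 0.151, -0.0, 0.005]
contact_force: [0.1, 0.7, 0.4]
opening: 0.499
finger_force: 0.0
w (310, 252, 26, 51) 487.0
w (180, 252, 26, 55) 538.0
w (212, 237, 92, 58) 2658.5
w (221, 175, 12, 23) 223.0
w (281, 168, 14, 30) 326.0
w (308, 120, 14, 14) 128.0
w (224, 120, 68, 33) 1442.0
w (193, 119, 14, 15) 138.5
s (309, 126, 28, 27) 179.5
-0.05 [[320.2, 331.3], [325.0, 267.0]] [[336.5, 131.5], [314.2, 128.5]]
0 [[321.4, 335.5], [326.5, 270.4]] [[336.8, 129.9], [314.4, 126.9]]
0.04 [[322.2, 339.0], [327.4, 273.2]] [[337.0, 128.7], [314.6, 125.7]]
+++++++-::::::::::::::::::::::::----==-----::--:-=--=--
+++++++=----:::::::::::::::::::::::-----===----:--:-=--
+++++++++===--:::::::::::::::::::::::::-----===-=-----:
+++++++++++++==----::::::::::::::::::::::::-----==-==-:
*+++++++++++++++==----:::::::::::::::::::::::::-----==-
**+++++++++++++++++====----::::::::::::::::::::::::----
***++++++++++++++++++++===----:::::::::::::::::::::::::
****+++++++++++++++++++++++==-----:::::::::::::::::::::
*****+++++++++++++++++++++++++====----::::::::::
[... 2320 characters left out ...]
48 [[169, 169, 177], [173, 173, 181], [172, 171, 181]]
150 [[173, 173, 181], [174, 175, 183], [172, 171, 181]]
152 [[119, 120, 129], [127, 127, 133], [114, 116, 124]]
154 [[40, 50, 73], [44, 56, 82], [41, 49, 70]]
156 [[41, 56, 87], [46, 64, 97], [46, 62, 93]]
158 [[46, 58, 87], [45, 62, 98], [49, 62, 93]]
160 [[43, 57, 87], [50, 66, 98], [46, 61, 91]]
162 [[48, 59, 92], [47, 62, 97], [48, 60, 95]]
164 [[43, 55, 84], [47, 60, 95], [48, 62, 95]]
166 [[43, 64, 85], [43, 55, 80], [40, 53, 82]]
168 [[67, 117, 148], [68, 113, 147], [53, 84, 109]]
170 [[70, 118, 153], [86, 151, 193], [58, 99, 125]]
172 [[57, 94, 125], [89, 153, 194], [89, 151, 191]]
174 [[34, 44, 68], [72, 123, 160], [45, 64, 92]]
```

The former's end meets the stop's face (rows 152.5 and 153.5, predicted 153.4), and the bar centre at side row 128.3 gives a strap angle of about 0.01 rad. I take a last look at the tray and hand in if both formers are still in their lanes.

```bash
python3 - <<'E'
from m import *
t=cam("top");a=former_near(t,.598,.303,.026);b=former_near(t,.448,.301,.026)
if a is not None and b is not None: print(workorder.sign_off())
E
```

```text
former [0.599  0.3098] rect [599.9 309.8] [ 43.3 157.7] closing yaw 0.028 area 893.5 uv [128.7 174.8]
former [0.4483 0.3034] rect [449.1 302.4] [ 39.1 159.5] closing yaw 0.025 area 953.5 uv [127.  235.3]
the job is handed in; nothing more can be done
None
```

I handed the job in at about 43 s, with no verdict returned: by my measurements the steel-cored former is in both Vs against the stop with the strap down on it (about 0.01 rad), and the two wooden formers lie in the outer tray lanes, within about 8 mm of their middles.

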